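# Load and close a pressure canner, its lid knobs tightened crosswise

## Task

Stand all the amber syrup jars upright in the pressure canner's pot while its lid is still bolted open; then lift the lock bolt's handle out of its notch, draw the bolt fully back and leave it drawn, and swing the lid over the pot up to its stop. Hand-tighten the four wing knobs clockwise in two rounds, so that the gasket is pressed evenly: both rounds crosswise (one knob, then the one opposite, then the other opposite pair), turning each knob about an eighth of a turn in the first round and on to its stop in the second. Leave everything else on the table where it is.

Things in the scene. Friction and masses are not known exactly. Their poses are not given: they have to be found in the camera images.
- canner: Low round aluminium pressure canner (pot) fixed to the work table; origin on the table under the middle of the pot, z up. In its own frame its pivot post stands at (78, -128) mm, at the back between the pot and the parked lid, and the lock bolt runs from the post towards +x. The pot's mouth is 172 mm across inside, its flange rim 232 mm across; the rim is 103 mm above the table.
- pot_floor (a point): Middle of the flat perforated rack on which jars stand inside the pot, 24 mm above the table and 79 mm below the rim. A jar whose centre is up to 55 mm from this point stands clear of the wall.
- pivot (a point): On the vertical axis of the lid's pivot post, 125 mm above the table (at the height of the lock bolt's axis).
- lid (a joint): Level swing of the round lid (232 mm across, underside 104 mm above the table, clear of jars in the pot) about the pivot post, rad: 0 = over the pot, at its stop; about 2.05 = parked right of the pot, held there by the bolt. Closing turns it clockwise from above, past the robot's side of the post. About 3 N at its middle moves it; it stays where left. Tightening knobs presses it to its stop.
- lid_grip (a point): Half-way up the exposed part of the upright round black grip (22 mm across, top 179 mm above the table) at the middle of the lid, 150 mm from the pivot axis. The flat arm under it is 137 mm above the table. The lid is swung by it; it is 100 mm from each wing knob.
- bolt (a joint): Travel of the lock bolt, m: 0 = home, its tip in the fork of the lid's hub so that the lid cannot swing; 0.030 = drawn, tip clear. It slides level along the canner's +x, away from the post; the range ends at 0.032. It slides only while its handle is raised out of the notch; about 1 N moves it. Drawn, its handle can drop into a second notch.
- bolt_handle (a joint): Turn of the bolt's side handle about the bolt's own axis, rad: 0 = lying level in the notch, pointing along the canner's +y; it grows as the handle is lifted, 1.57 = straight up (end of range 1.6). It clears the notch from about 0.9 and falls back under its own weight when let go.
- bolt_grip (a point): Middle of the black round grip (18 mm across, 22 mm long, along the handle) at the end of the bolt handle, 46 mm from the bolt's axis; the axis is 125 mm above the table. Free space all round the grip. Pinched on its two sides that face along the bolt, it can turn between the fingers.
- knob_0 (a joint): Turn of a wing knob on the lid (knobs 0, 1, 2, 3 follow one another counter-clockwise round the lid, so 0 is opposite 2 and 1 opposite 3), rad: it grows clockwise seen from above; 0 to 0.15 = slack, 0.785 = an eighth of a turn, 1.6 = tight against its stop. Needs 0.07 N m and stays where it is left.
- knob_0_grip (a point): Middle of that knob's black grip bar, about 150 mm above the table; the bar is 46 mm long along this frame's x, 14 mm thick along its y and 26 mm tall (white line on the +x half of the top). The bar sinks 4 mm while the knob is turned to its stop. Nothing broader than the bar within 22 mm below this point.
- knob_1 (a joint): Turn of a wing knob on the lid, rad: it grows clockwise seen from above; 0 to 0.15 = slack, 0.785 = an eighth of a turn, 1.6 = tight against its stop. Needs 0.07 N m and stays where it is left.
- knob_1_grip (a point): Middle of that knob's black grip bar, about 150 mm above the table; the bar is 46 mm long along this frame's x, 14 mm thick along its y and 26 mm tall (white line on the +x half of the top). The bar sinks 4 mm while the knob is turned to its stop. Nothing broader than the bar within 22 mm below this point.
- knob_2 (a joint): Turn of a wing knob on the lid, rad: it grows clockwise seen from above; 0 to 0.15 = slack, 0.785 = an eighth of a turn, 1.6 = tight against its stop. Needs 0.07 N m and stays where it is left.
- knob_2_grip (a point): Middle of that knob's black grip bar, about 150 mm above the table; the bar is 46 mm long along this frame's x, 14 mm thick along its y and 26 mm tall (white line on the +x half of the top). The bar sinks 4 mm while the knob is turned to its stop. Nothing broader than the bar within 22 mm below this point.
- knob_3 (a joint): Turn of a wing knob on the lid, rad: it grows clockwise seen from above; 0 to 0.15 = slack, 0.785 = an eighth of a turn, 1.6 = tight against its stop. Needs 0.07 N m and stays where it is left.
- knob_3_grip (a point): Middle of that knob's black grip bar, about 150 mm above the table; the bar is 46 mm long along this frame's x, 14 mm thick along its y and 26 mm tall (white line on the +x half of the top). The bar sinks 4 mm while the knob is turned to its stop. Nothing broader than the bar within 22 mm below this point.
- jar_0: Small square jar of amber syrup with a pink screw cap; a start has two to four of them. Body 36 (x) by 46 (y) mm and 66 mm tall, grip it there; cap top at 74 mm. Origin at the centre of its underside, z up; 0.11 kg.
- jar_1: Small square jar of amber syrup with a pink screw cap. Body 36 (x) by 46 (y) mm and 66 mm tall, grip it there; cap top at 74 mm. Origin at the centre of its underside, z up; 0.11 kg.
- jar_2: Small square jar of amber syrup with a pink screw cap. Body 36 (x) by 46 (y) mm and 66 mm tall, grip it there; cap top at 74 mm. Origin at the centre of its underside, z up; 0.11 kg.
- jar_3: Small square jar of amber syrup with a pink screw cap. Body 36 (x) by 46 (y) mm and 66 mm tall, grip it there; cap top at 74 mm. Origin at the centre of its underside, z up; 0.11 kg.
- salt_shaker: Round salt shaker, 44 mm across, 90 mm tall, grey top, standing among the jars; not part of the job. Origin under its centre.
There are look-alikes about, which are no part of the job. Leave any blue look-alike of the jar_0 alone.

How it is judged (in metres and radians):
On the way, in this order (a step that is already met when the one before it is completed fails the run):
1. all jars stand upright on the rack in the pot, the lid still parked and bolted (horizontal distance between each of jar_0, jar_1, jar_2, jar_3 and pot_floor below 0.075 m and z of jar_0 in the frame of pot_floor between -0.006 and 0.008 m and angle between each of jar_0, jar_1, jar_2, jar_3's own z axis and vertical below 0.15 rad and z of jar_1 in the frame of pot_floor between -0.006 and 0.008 m and z of jar_2 in the frame of pot_floor between -0.006 and 0.008 m and z of jar_3 in the frame of pot_floor between -0.006 and 0.008 m and value of joint bolt below 0.008 m and value of joint lid above 1.9 rad), for 0.2 s.
2. the bolt is fully drawn, the lid still parked (value of joint bolt above 0.022 m and value of joint lid above 1.8 rad), for 0.1 s.
3. the lid is over the pot at its stop, all knobs still slack (value of joint lid below 0.04 rad and value of joint each of knob_0, knob_1, knob_2, knob_3 below 0.3 rad), for 0.2 s.
4. first round: one opposite pair is turned about an eighth of a turn, the other pair still slack (((value of joint knob_0 between 0.5 and 1.15 rad and value of joint knob_2 between 0.5 and 1.15 rad and value of joint knob_1 between -1 and 0.35 rad and value of joint knob_3 between -1 and 0.35 rad) or (value of joint knob_1 between 0.5 and 1.15 rad and value of joint knob_3 between 0.5 and 1.15 rad and value of joint knob_0 between -1 and 0.35 rad and value of joint knob_2 between -1 and 0.35 rad))), for 0.1 s.
5. first round: all four knobs are turned about an eighth of a turn (value of joint knob_0 between 0.5 and 1.15 rad and value of joint knob_1 between 0.5 and 1.15 rad and value of joint knob_2 between 0.5 and 1.15 rad and value of joint knob_3 between 0.5 and 1.15 rad), for 0.1 s.
6. second round: one opposite pair is at its stop, the other pair not yet (((value of joint knob_0 between 1.45 and 9 rad and value of joint knob_2 between 1.45 and 9 rad and value of joint knob_1 between 0.5 and 1.25 rad and value of joint knob_3 between 0.5 and 1.25 rad) or (value of joint knob_1 between 1.45 and 9 rad and value of joint knob_3 between 1.45 and 9 rad and value of joint knob_0 between 0.5 and 1.25 rad and value of joint knob_2 between 0.5 and 1.25 rad))), for 0.1 s.
At the end, for the whole second after the job is handed in: The lid is at its stop over the pot (within 0.04 rad), the bolt drawn by more than 22 mm, all four knobs within 0.15 rad of their stops, and every jar at rest, upright (within 0.15 rad) on the rack, its centre within 75 mm of the pot's middle (horizontal distance between each of jar_0, jar_1, jar_2, jar_3 and pot_floor below 0.075 m and z of jar_0 in the frame of pot_floor between -0.006 and 0.008 m and angle between each of jar_0, jar_1, jar_2, jar_3's own z axis and vertical below 0.15 rad and z of jar_1 in the frame of pot_floor between -0.006 and 0.008 m and z of jar_2 in the frame of pot_floor between -0.006 and 0.008 m and z of jar_3 in the frame of pot_floor between -0.006 and 0.008 m and linear speed of each of jar_0, jar_1, jar_2, jar_3 below 0.03 m/s and value of joint lid below 0.04 rad and value of joint bolt above 0.022 m and value of joint each of knob_0, knob_1, knob_2, knob_3 above 1.45 rad); the robot touches nothing.
It fails at once if a knob is turned far past an eighth of a turn while another is still slack ((value of joint knob_0 above 1.3 rad and value of joint knob_1 below 0.4 rad) or (value of joint knob_0 above 1.3 rad and value of joint knob_2 below 0.4 rad) or (value of joint knob_0 above 1.3 rad and value of joint knob_3 below 0.4 rad) or (value of joint knob_1 above 1.3 rad and value of joint knob_0 below 0.4 rad) or (value of joint knob_1 above 1.3 rad and value of joint knob_2 below 0.4 rad) or (value of joint knob_1 above 1.3 rad and value of joint knob_3 below 0.4 rad) or (value of joint knob_2 above 1.3 rad and value of joint knob_0 below 0.4 rad) or (value of joint knob_2 above 1.3 rad and value of joint knob_1 below 0.4 rad) or (value of joint knob_2 above 1.3 rad and value of joint knob_3 below 0.4 rad) or (value of joint knob_3 above 1.3 rad and value of joint knob_0 below 0.4 rad) or (value of joint knob_3 above 1.3 rad and value of joint knob_1 below 0.4 rad) or (value of joint knob_3 above 1.3 rad and value of joint knob_2 below 0.4 rad)).
It fails at once if a thing that is not part of the job is shifted by more than 4 cm (distance of salt_shaker from where it was at the start of the episode above 0.04 m).
Of jar_0, jar_1, jar_2, jar_3 only 2 to 4 are there at a start; the rules pass over those that are not, and their reading is None.
At some moment in a run one of jar_0, jar_1, jar_2, jar_3 may be knocked a few centimetres aside while the robot is not near it.
It also fails if it takes over 210 s, if anything falls off the work surface, if the arm or the gripper's body presses on something with over 40 N, if the wrist force passes 120 N, or if a joint passes its speed limit or range.

## Robot

A 6-joint arm with a two-finger parallel gripper is mounted at the origin on a cart in front of the work surface, level with it; the furniture and walls round the work are solid. World frame = base frame: x ahead of the robot, y to its left, z up, the work surface at z = 0. Lengths are in mm, angles in rad, forces in N, time in s.
With the tool pointing down it reaches from about 350 to 875 mm from the base axis. Payload 4.2 kg.
Tool frame: the origin (TCP) lies on the centre line of the jaws, within the pads' length; the fingertips stand 14 mm ahead of it and the grasp point (between the pads) lies 5 mm behind it; z points along the fingers, x is the direction in which the jaws open and shut, and the axes are right-handed (so a half turn about z gives the same grasp; the last joint's range is limited). The gripper opens to 87 mm and grips with 3 to 60 N. Pads are 19 mm wide; open, the fingers measure 117 mm over their backs; the gripper's body (75 mm by 190 mm) begins 51 mm behind the grasp point.
Start: joints at [-0.978, 0.385, 0.008, 0, -1.194, -0.259], TCP at [204.787, -590.476, 236.55] pointing down, gripper open.
Joint ranges: [-3.14, 3.14], [-1.21, 2.06], [-1.07, 1.41], [-3.16, 2.05], [-2.99, -0.16], [-3.1, 3.1]. Speed limits (rad/s): [2.79, 2.79, 3.14, 3.14, 3.14, 3.14].

## Interface

Orientations are given as a unit quaternion [x, y, z, w].
In Python, from rig import get_obs, grab_frame, calibration, sign_off gives the robot as it stands.
- The arm moves only by the tool drive_tool, never from a script. Its argument "steps" is a list of rows, each an object of numbers: "dx", "dy", "dz": the shift along the world's x, y, z each as a share of 3 cm, from -1 to 1; "spin": the turn about the world's z as a share of 0.1 rad, from -1 to 1; "claw": the closure, from -1 (fully open) to 1 (shut), so that 0 is half open. A call has 1 to 20 rows; each row shifts and turns the pose as measured when the row begins; what a row does not reach is not made up. A row lasts 1/12 s, in which the tool goes at most 41.7 mm and 7.16 degrees, less where a joint would pass 70% of its speed; a pose out of reach is approached as far as the arm can. A call with a number of a shift or a turn outside -1 to 1 is refused whole. A call with a gripper value outside its range is refused whole. The fingers move at their own pace and stop on an object; "newtons" is the grip in N (left out, the last holds). Time passes only in rows, so rows that do not move let the fingers close. It gives the time, the measured TCP pose, the force and the opening at its end, in the units of the state.
- get_obs(): the state, without advancing time (a new reading comes with each control period).
- grab_frame(name): name is "side" or "top"; returns the picture (420x560x3 uint8, red, green, blue); there is no depth.
- calibration(name): a dict with "intrinsics" (3x3 intrinsics, pixels), "camera_from_world" (4x4, takes a point from world to camera coordinates). Camera axes: x right, y up, looking along -z (the intrinsics and any distortion apply to the point x, -y, -z); pixel columns grow to the right and rows downward; lengths in mm; the calibration is good to about 2 mm. A picture is of the moment at which its call begins. calibration takes no time and is no camera call.
- sign_off(): hands the job in, once; it reports no verdict.
The state is a dict: "time_s": time; "joints": joint angles; "joint_velocities": joint speeds; "effort": joint torques, N m; "position": TCP position; "tool_rot": TCP orientation; "force": force on the tool from outside, world axes, zero at the start; "torque": the same for the moment, N m; "width": finger opening in mm.
Only numpy, scipy, OpenCV 4.12 (cv2) and the standard library are available. Lean on these libraries where they do the work, as an engineer would, in place of code of your own. Each camera call takes 0.05 s, during which the arm holds its last target. There are 200 camera calls.

## Working session

There is one attempt and no reset: what is moved stays moved. The work goes in short steps, Python scripts to look and compute and a tool call to move; the robot and the scene stay as the last step left them, time stands still between calls to the robot, and variables do not carry over. Pictures are saved under pics/ and viewed, about 12 in all and at most 16, crops included, and the job is handed in when it is done.

Besides the shell and the picture viewer there is one more tool, called after "Emit:" as name([rows], argument=value, ...), one row to a line, values as JSON. drive_tool: Moves the arm, as the interface text tells. Shift numbers are shares of 3 cm and turn numbers shares of 0.1 rad, none past 1 either way. Its arguments: {"type":"object","properties":{"steps":{"type":"array"},"newtons":{"type":"number"}},"required":["steps"]}

```bash
mkdir -p pics; ls; python3 - <<'E'
from rig import *
import cv2
for n in("side","top"):
    f=grab_frame(n); cv2.imwrite(f"pics/{n}0.png",cv2.resize(f[:,:,::-1],(800,600),interpolation=cv2.INTER_CUBIC))
    c=calibration(n); print(n,c)
print(get_obs())
E
```

```text
pics
side {'intrinsics': array([[431.17337488,   0.        , 285.65102247],
       [  0.        , 431.17337488, 210.3519847 ],
       [  0.        ,   0.        ,   1.        ]]), 'camera_from_world': array([[-9.99966489e-01,  4.16035673e-04, -8.17607045e-03,
         5.76875659e+02],
       [-7.18716414e-03, -5.22814703e-01,  8.52416055e-01,
        -3.12303295e+01],
       [-3.91993436e-03,  8.52446252e-01,  5.22800173e-01,
        -1.31999141e+03],
       [ 0.00000000e+00,  0.00000000e+00,  0.00000000e+00,
         1.00000000e+00]])}
top {'intrinsics': array([[386.0690527 ,   0.        , 274.51628785],
       [  0.        , 386.0690527 , 207.22823293],
       [  0.        ,   0.        ,   1.        ]]), 'camera_from_world': array([[-9.35293072e-04, -9.99987399e-01, -4.93224396e-03,
         1.46780819e+02],
       [ 9.96225926e-01, -1.35983702e-03,  8.67874103e-02,
        -5.89178443e+02],
       [-8.67930238e-02, -4.83245764e-03,  9.96214645e-01,
        -1.11938292e+03],
       [ 0.00000000e+00,  0.00000000e+00,  0.00000000e+00,
         1.00000000e+00]])}
{'time_s': 0.1, 'joints': array([-9.78384579e-01,  3.85473679e-01,  6.76827560e-03, -4.32050738e-04,
       -1.19400652e+00, -2.58585369e-01]), 'joint_velocities': array([ 0.00102254, -0.00186479,  0.00406   ,  0.0011464 ,  0.00068069,
       -0.00036429]), 'effort': array([-3.01965592e-04, -3.91689420e+01,  1.87936914e+01,  4.23193395e+00,
        1.34832578e-02, -7.55655174e-05]), 'position': array([ 204.62789889, -590.01191439,  235.57527814]), 'tool_rot': array([ 5.79866085e-01,  8.14711216e-01,  5.25248684e-04, -8.25719330e-04]), 'force': array([ 0.15741905,  1.29978325, -0.83456728]), 'torque': array([ 0.00523939, -0.0325428 , -0.05069109]), 'width': 86.73308375627232}
```

View pics/top0.png

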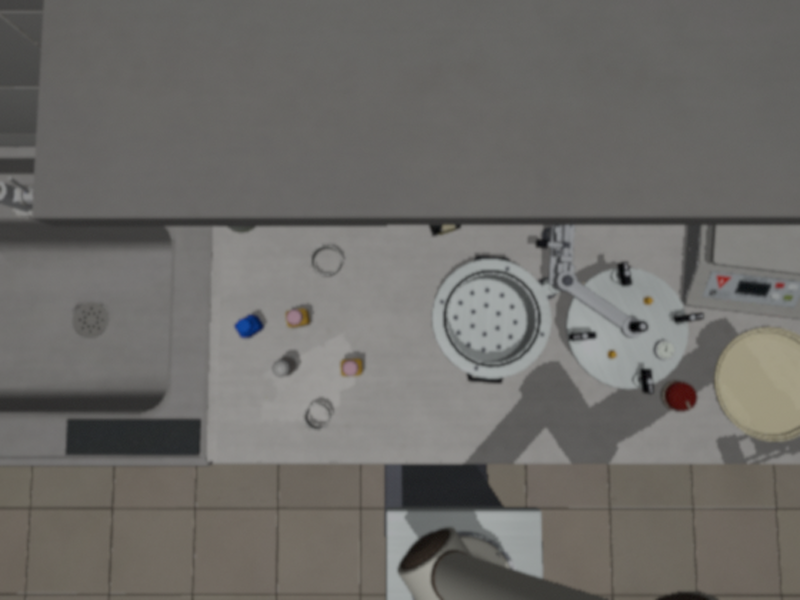

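View pics/side0.png

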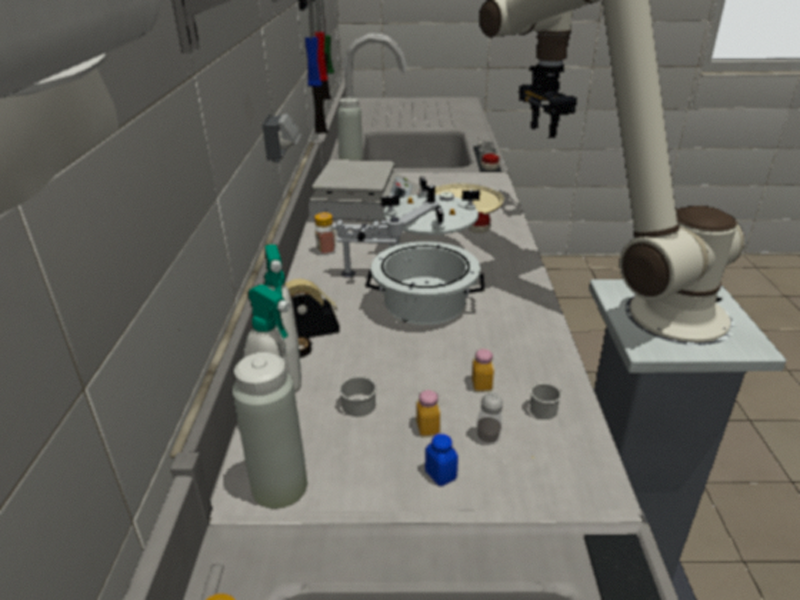

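```bash
cat > h.py <<'E'
from rig import *
import numpy as np, cv2
C={n:calibration(n) for n in("side","top")}
def ray(n,u,v):
    K=C[n]["intrinsics"];T=C[n]["camera_from_world"];R,t=T[:3,:3],T[:3,3]
    d=np.array([(u-K[0,2])/K[0,0],-(v-K[1,2])/K[1,1],-1.])
    return -R.T@t,R.T@d
def at(n,u,v,z):
    o,d=ray(n,u,v);return (o+d*(z-o[2])/d[2])[:2].round(1)
def proj(n,p):
    K=C[n]["intrinsics"];T=C[n]["camera_from_world"];q=T[:3,:3]@np.array(p,float)+T[:3,3]
    return K[0,2]+K[0,0]*q[0]/-q[2],K[1,2]+K[1,1]*-q[1]/-q[2]
def two(a,b):
    """least-squares meeting point of rays (n,u,v) a and b"""
    A=np.zeros((3,3));y=np.zeros(3);
    for r in(a,b):
        o,d=ray(*r);d=d/np.linalg.norm(d);P=np.eye(3)-np.outer(d,d);A+=P;y+=P@o
    return np.linalg.solve(A,y).round(1)
def crop(n,u0,v0,u1,v1,name,k=4):
    f=grab_frame(n);c=f[v0:v1,u0:u1,::-1];cv2.imwrite("pics/"+name,cv2.resize(c,None,fx=k,fy=k,interpolation=cv2.INTER_CUBIC));return f
E
python3 - <<'E'
from h import *
f=crop("top",295,150,490,285,"t1.png")
g=crop("side",230,110,370,240,"s1.png",5)
for n,im in(("top",f),("side",g)):
    hsv=cv2.cvtColor(im,cv2.COLOR_RGB2HSV)
    for nm,lo,hi in(("pink",(150,50,120),(179,255,255)),("amber",(8,140,100),(22,255,255)),("blue",(110,150,60),(130,255,255))):
        m=cv2.inRange(hsv,lo,hi);k,l,s,c=cv2.connectedComponentsWithStats(m)
        for i in range(1,k):
            if s[i,4]>12:print(n,nm,s[i],c[i].round(1),at(n,*c[i],{"pink":74,"amber":60,"blue":60}[nm]))
for a in((492,317),):print(at("top",a[0]*.7,a[1]*.7,103))
E
```

```text
top amber [211 217   4  10  28] [212.5 221.8] [544.7 324. ]
top amber [249 252   4   9  20] [251.2 255.6] [448.  212.5]
top blue [165 221  18  15  62] [174.8 228.1] [526.8 432. ]
side pink [333 245  11   7  63] [338.4 248.2] [444.  236.2]
side pink [294 274  12   8  82] [299.6 277.6] [544.5 347.8]
side amber [220 149  13   9  86] [226.6 152.6] [ 798.5 -389.1]
side amber [332 253  13  20 207] [338.3 262.6] [447.6 276.3]
side amber [292 282  16  23 254] [299.9 293.1] [544.8 384.1]
side amber [145 416  19   4  60] [154.2 417.8] [793.4 681.3]
side blue [214  26  11  34 231] [218.6  43. ] [ 1114.8 -2551. ]
side blue [298 304  22  35 588] [308.7 321.5] [529.1 469.9]
[541.8 -46.8]
```

View pics/t1.png

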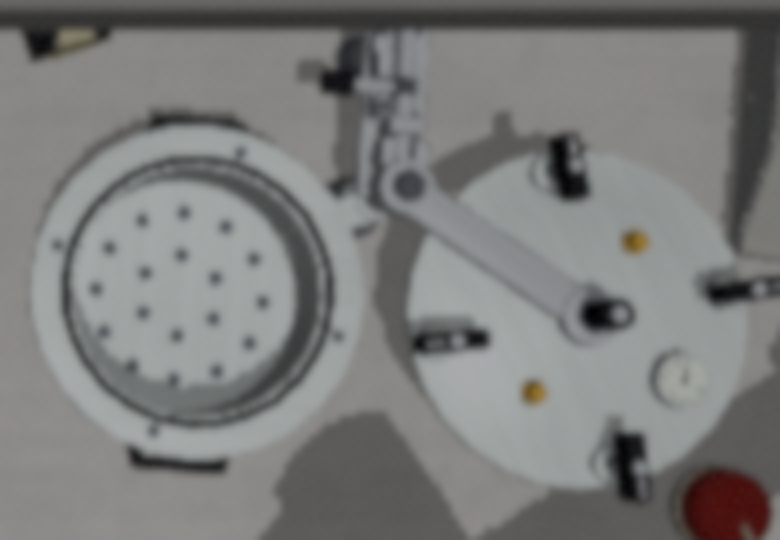

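View pics/s1.png

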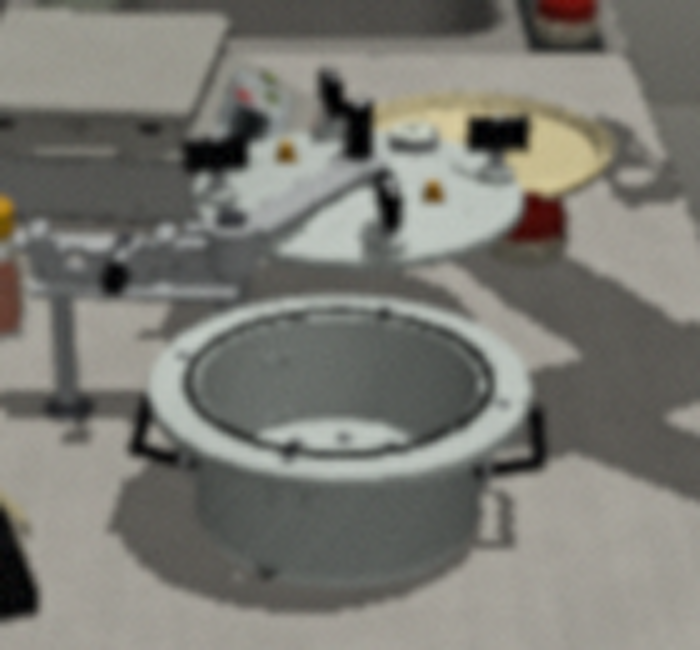

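```bash
python3 - <<'E'
from h import *
f=crop("top",160,200,270,280,"t2.png",7)
hsv=cv2.cvtColor(f,cv2.COLOR_RGB2HSV)
m=cv2.inRange(hsv,(140,30,110),(179,140,255))
k,l,s,c=cv2.connectedComponentsWithStats(m)
for i in range(1,k):
    if s[i,4]>12 and s[i,0]<280: print(s[i],c[i].round(1),at("top",*c[i],74))
print("canner",at("top",295+197/4,150+292/4,103))
print("post", [ (z,at("top",295+410/4,150+185/4,z)) for z in (125,145)])
print("boltgrip",two(("top",295+338/4,150+80/4),("side",230+117/5,110+277/5)))
print("gripTop",at("top",295+618/4,150+314/4,179),two(("top",295+618/4,150+314/4),("side",230+358/5,110+102/5)))
print("shaker",two(("top",284*.7,367*.7),("side",491*.7,403*.7)))
# knob bars
for t in((572,166),(452,340),(632,466),(740,291)):print("kn",at("top",295+t[0]/4,150+t[1]/4,163))
print("shelf edge (side?)")
E
```

```text
[201 217  10   9  71] [205.6 221.3] [545.5 341.4]
[240 253  10  10  71] [244.8 257.2] [444.2 229.5]
canner [538.8 -46.3]
post [(125, array([ 610.1, -187.9])), (145, array([ 607.8, -181.6]))]
boltgrip [ 680.6 -140.9  124.8]
gripTop [ 520.9 -301. ] [ 520.7 -300.7  179.6]
shaker [444.9 359.8  70.1]
kn [ 618.1 -282. ]
kn [ 504.7 -200.2]
kn [ 423.9 -313.2]
kn [ 536.3 -387.7]
shelf edge (side?)
```

View pics/t2.png

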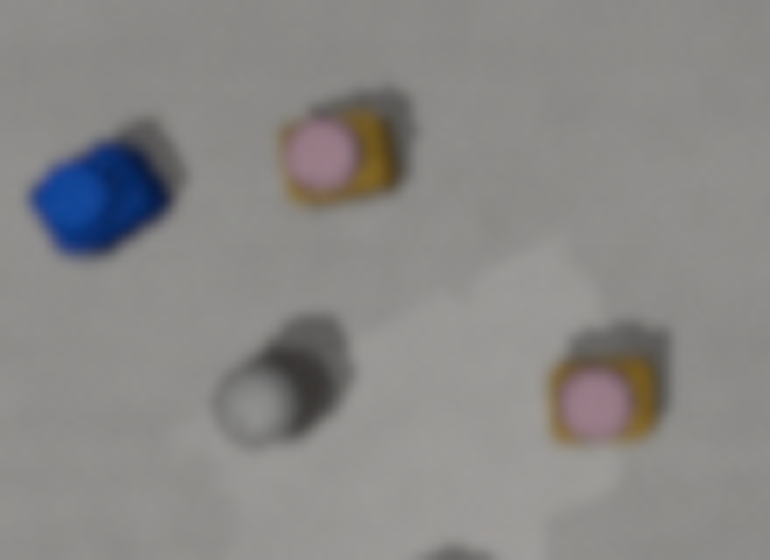

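```bash
python3 - <<'E'
from h import *
print({n:ray(n,0,0)[0].round() for n in C})
for z in(300,450,600,800):
    p=at("top",344,154,z);print(z,p,np.array(proj("side",(p[0],-100,z)))/.7,np.array(proj("side",(p[0],-600,z)))/.7,np.array(proj("side",(p[0],500,z)))/.7)
E
```

```text
{'side': array([ 571., 1109.,  721.]), 'top': array([ 490.,  141., 1167.])}
300 [687.1 -13.7] [352.58821273 166.66614832] [366.61107441 104.67847778] [314.42699009 335.35677296]
450 [653.  13.] [366.13974103  90.40176721] [377.23881763  45.70018274] [333.92868549 220.13194855]
600 [618.8  39.7] [381.69370547   3.18450258] [389.00540959 -19.37366751] [358.79580399  73.82942308]
800 [573.4  75.3] [ 406.15037482 -134.65079786] [ 406.63875722 -117.37341807] [ 404.41410695 -196.07430405]
```

Emit:
drive_tool([
  {"dx": 0.34, "dy": 0.94, "spin": 0.7},
  {"dx": 0.34, "dy": 0.94, "spin": 0.7},
  {"dx": 0.34, "dy": 0.94, "spin": 0.7},
  {"dx": 0.34, "dy": 0.94, "spin": 0.7},
  {"dx": 0.34, "dy": 0.94, "spin": 0.7},
  {"dx": 0.34, "dy": 0.94, "spin": 0.7},
  {"dx": 0.34, "dy": 0.94, "spin": 0.7},
  {"dx": 0.34, "dy": 0.94, "spin": 0.7},
  {"dx": 0.34, "dy": 0.94, "spin": 0.7},
  {"dx": 0.34, "dy": 0.94, "spin": 0.7},
  {"dx": 0.34, "dy": 0.94, "spin": 0.7},
  {"dx": 0.34, "dy": 0.94, "spin": 0.7},
  {"dx": 0.34, "dy": 0.94, "spin": 0.7},
  {"dx": 0.34, "dy": 0.94, "spin": 0.7},
  {"dx": 0.34, "dy": 0.94, "spin": 0.7},
  {"dx": 0.34, "dy": 0.94, "spin": 0.7},
  {"dx": 0.34, "dy": 0.94, "spin": 0.7},
  {"dx": 0.34, "dy": 0.94, "spin": 0.7},
  {"dx": 0.34, "dy": 0.94, "spin": 0.7},
  {"dx": 0.34, "dy": 0.94, "spin": 0.7},
])

```text
schema error: expected keys dx, dy, dz, spin, claw
```

Emit:
drive_tool([
  {"dx": 0.34, "dy": 0.94, "dz": 0, "spin": 0.7, "claw": -1},
  {"dx": 0.34, "dy": 0.94, "dz": 0, "spin": 0.7, "claw": -1},
  {"dx": 0.34, "dy": 0.94, "dz": 0, "spin": 0.7, "claw": -1},
  {"dx": 0.34, "dy": 0.94, "dz": 0, "spin": 0.7, "claw": -1},
  {"dx": 0.34, "dy": 0.94, "dz": 0, "spin": 0.7, "claw": -1},
  {"dx": 0.34, "dy": 0.94, "dz": 0, "spin": 0.7, "claw": -1},
  {"dx": 0.34, "dy": 0.94, "dz": 0, "spin": 0.7, "claw": -1},
  {"dx": 0.34, "dy": 0.94, "dz": 0, "spin": 0.7, "claw": -1},
  {"dx": 0.34, "dy": 0.94, "dz": 0, "spin": 0.7, "claw": -1},
  {"dx": 0.34, "dy": 0.94, "dz": 0, "spin": 0.7, "claw": -1},
  {"dx": 0.34, "dy": 0.94, "dz": 0, "spin": 0.7, "claw": -1},
  {"dx": 0.34, "dy": 0.94, "dz": 0, "spin": 0.7, "claw": -1},
  {"dx": 0.34, "dy": 0.94, "dz": 0, "spin": 0.7, "claw": -1},
  {"dx": 0.34, "dy": 0.94, "dz": 0, "spin": 0.7, "claw": -1},
  {"dx": 0.34, "dy": 0.94, "dz": 0, "spin": 0.7, "claw": -1},
  {"dx": 0.34, "dy": 0.94, "dz": 0, "spin": 0.7, "claw": -1},
  {"dx": 0.34, "dy": 0.94, "dz": 0, "spin": 0.7, "claw": -1},
  {"dx": 0.34, "dy": 0.94, "dz": 0, "spin": 0.7, "claw": -1},
  {"dx": 0.34, "dy": 0.94, "dz": 0, "spin": 0.7, "claw": -1},
  {"dx": 0.34, "dy": 0.94, "dz": 0, "spin": 0.7, "claw": -1},
])

```text
time_s: 1.92
position: [408.9, -3.4, 234.8]
tool_rot: [-0.111, 0.994, 0.001, 0.002]
force: [1.2, -1.0, -0.1]
width: 87.1
```

Emit:
drive_tool([
  {"dx": 0.38, "dy": 0.96, "dz": 0, "spin": -0.06, "claw": -1},
  {"dx": 0.38, "dy": 0.96, "dz": 0, "spin": -0.06, "claw": -1},
  {"dx": 0.38, "dy": 0.96, "dz": 0, "spin": -0.06, "claw": -1},
  {"dx": 0.38, "dy": 0.96, "dz": 0, "spin": -0.06, "claw": -1},
  {"dx": 0.38, "dy": 0.96, "dz": 0, "spin": -0.06, "claw": -1},
  {"dx": 0.38, "dy": 0.96, "dz": 0, "spin": -0.06, "claw": -1},
  {"dx": 0.38, "dy": 0.96, "dz": 0, "spin": -0.06, "claw": -1},
  {"dx": 0.38, "dy": 0.96, "dz": 0, "spin": -0.06, "claw": -1},
  {"dx": 0.38, "dy": 0.96, "dz": -0.3, "spin": -0.06, "claw": -1},
  {"dx": 0.38, "dy": 0.96, "dz": -0.5, "spin": -0.06, "claw": -1},
  {"dx": 0.38, "dy": 0.96, "dz": -0.5, "spin": -0.06, "claw": -1},
  {"dx": 0, "dy": 0.3, "dz": -0.5, "spin": 0, "claw": -1},
  {"dx": 0, "dy": 0, "dz": 0, "spin": 0, "claw": -1},
  {"dx": 0, "dy": 0, "dz": 0, "spin": 0, "claw": -1},
])

```text
time_s: 3.08
position: [538.5, 346.6, 178.4]
tool_rot: [-0.083, 0.997, 0.002, 0.005]
force: [0.2, 0.0, 0.5]
width: 87.2
```

```bash
python3 - <<'E'
from h import *
o=get_obs();q=o["tool_rot"];print(o["position"].round(1),"yaw",np.degrees(2*np.arctan2(q[1],q[0])).round(2),o["joints"].round(2))
f=crop("side",250,190,400,320,"s2.png",5)
E
```

```text
[538.5 346.6 178.4] yaw 189.47 [ 0.83  0.45 -0.04  0.   -1.07 -0.66]
```

View pics/s2.png

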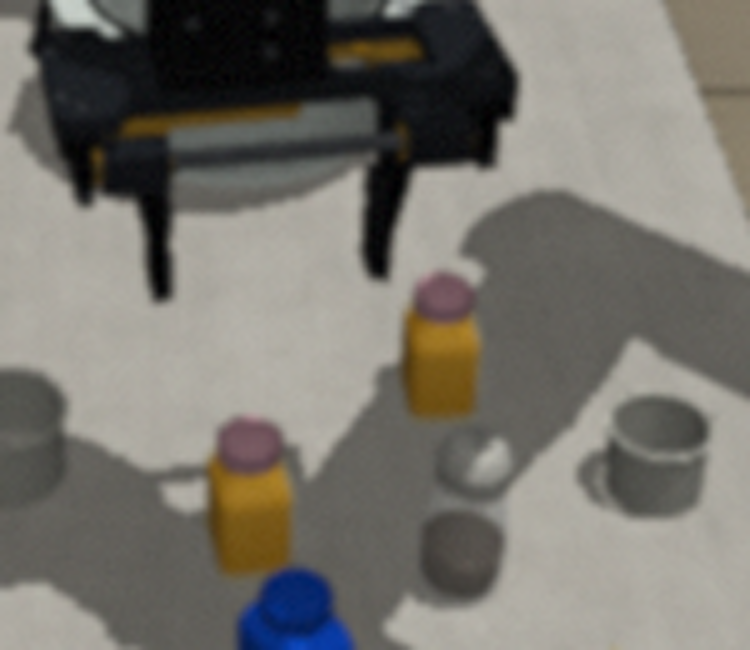

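Emit:
drive_tool([
  {"dx": 0.2, "dy": -0.05, "dz": -0.7, "spin": 0, "claw": -1},
  {"dx": 0, "dy": 0, "dz": -0.7, "spin": 0, "claw": -1},
  {"dx": 0, "dy": 0, "dz": -0.7, "spin": 0, "claw": -1},
  {"dx": 0, "dy": 0, "dz": -0.7, "spin": 0, "claw": -1},
  {"dx": 0, "dy": 0, "dz": -0.7, "spin": 0, "claw": -1},
  {"dx": 0, "dy": 0, "dz": -0.7, "spin": 0, "claw": -1},
  {"dx": 0, "dy": 0, "dz": -0.3, "spin": 0, "claw": -1},
  {"dx": 0, "dy": 0, "dz": 0, "spin": 0, "claw": -1},
])

```text
time_s: 3.8
position: [548.1, 338.8, 53.8]
tool_rot: [-0.079, 0.997, 0.007, 0.013]
force: [0.6, -0.5, -0.1]
width: 86.8
```

Emit:
drive_tool([
  {"dx": 0, "dy": 0, "dz": 0, "spin": 0, "claw": -1},
  {"dx": -0.1, "dy": 0.15, "dz": -0.4, "spin": 0, "claw": -1},
  {"dx": 0, "dy": 0, "dz": 0, "spin": 0, "claw": -1},
])

```text
time_s: 4.05
position: [546.8, 343.5, 45.8]
tool_rot: [-0.079, 0.997, 0.009, 0.016]
force: [-0.7, -0.5, -0.6]
width: 87.0
```

Emit:
drive_tool([
  {"dx": 0, "dy": 0, "dz": 0, "spin": 0, "claw": 1},
  {"dx": 0, "dy": 0, "dz": 0, "spin": 0, "claw": 1},
  {"dx": 0, "dy": 0, "dz": 0, "spin": 0, "claw": 1},
  {"dx": 0, "dy": 0, "dz": 0, "spin": 0, "claw": 1},
  {"dx": 0, "dy": 0, "dz": 0, "spin": 0, "claw": 1},
  {"dx": 0, "dy": 0, "dz": 0, "spin": 0, "claw": 1},
  {"dx": 0, "dy": 0, "dz": 0, "spin": 0, "claw": 1},
  {"dx": 0, "dy": 0, "dz": 0, "spin": 0, "claw": 1},
], newtons=20)

```text
time_s: 4.72
position: [548.2, 345.7, 49.4]
tool_rot: [-0.08, 0.997, 0.011, 0.019]
force: [0.1, -0.2, 0.6]
width: 41.9
```

Emit:
drive_tool([
  {"dx": 0, "dy": 0, "dz": -0.05, "spin": 0, "claw": 1},
  {"dx": 0, "dy": 0, "dz": 0, "spin": 0, "claw": 1},
  {"dx": 0, "dy": 0, "dz": 0, "spin": 0, "claw": 1},
  {"dx": 0, "dy": 0, "dz": 0, "spin": 0, "claw": 1},
])

```text
time_s: 5.05
position: [548.1, 345.8, 48.9]
tool_rot: [-0.08, 0.997, 0.011, 0.019]
force: [-1.1, -0.2, 1.7]
width: 36.8
```

Emit:
drive_tool([
  {"dx": 0, "dy": 0, "dz": 0.6, "spin": 0, "claw": 1},
  {"dx": 0, "dy": 0, "dz": 0.9, "spin": 0, "claw": 1},
  {"dx": 0, "dy": 0, "dz": 0.9, "spin": 0, "claw": 1},
  {"dx": 0, "dy": 0, "dz": 0.9, "spin": 0, "claw": 1},
  {"dx": 0, "dy": 0, "dz": 0.9, "spin": 0, "claw": 1},
  {"dx": 0, "dy": -0.4, "dz": 0.6, "spin": -0.15, "claw": 1},
  {"dx": -0.02, "dy": -0.8, "dz": 0, "spin": -0.15, "claw": 1},
  {"dx": -0.02, "dy": -0.9, "dz": 0, "spin": -0.15, "claw": 1},
  {"dx": -0.02, "dy": -0.9, "dz": 0, "spin": -0.15, "claw": 1},
  {"dx": -0.02, "dy": -0.9, "dz": 0, "spin": -0.15, "claw": 1},
  {"dx": -0.02, "dy": -0.9, "dz": 0, "spin": -0.15, "claw": 1},
  {"dx": -0.02, "dy": -0.9, "dz": 0, "spin": -0.15, "claw": 1},
  {"dx": -0.02, "dy": -0.9, "dz": 0, "spin": -0.15, "claw": 1},
  {"dx": -0.02, "dy": -0.9, "dz": 0, "spin": -0.15, "claw": 1},
  {"dx": -0.02, "dy": -0.9, "dz": 0, "spin": -0.15, "claw": 1},
  {"dx": 0, "dy": -0.9, "dz": 0, "spin": 0, "claw": 1},
  {"dx": 0, "dy": -0.9, "dz": 0, "spin": 0, "claw": 1},
])

```text
time_s: 6.47
position: [535.9, 28.5, 190.5]
tool_rot: [-0.004, 1.0, 0.008, 0.014]
force: [0.7, -0.7, -0.7]
width: 37.2
```

Emit:
drive_tool([
  {"dx": 0.1, "dy": -0.6, "dz": 0, "spin": 0, "claw": 1},
  {"dx": 0, "dy": -0.4, "dz": 0, "spin": 0, "claw": 1},
  {"dx": 0, "dy": 0, "dz": 0, "spin": 0, "claw": 1},
  {"dx": 0, "dy": 0, "dz": 0, "spin": 0, "claw": 1},
])

```text
time_s: 6.8
position: [536.6, -8.4, 188.9]
tool_rot: [-0.0, 1.0, 0.008, 0.012]
force: [0.6, -0.5, -0.5]
width: 37.2
```

```bash
python3 - <<'E'
from h import *
o=get_obs();print(o["position"].round(1))
crop("top",295,150,400,285,"t3.png",4)
crop("side",230,90,370,240,"s3.png",4)
a=cv2.imread("pics/t3.png");b=cv2.imread("pics/s3.png");h=max(len(a),len(b))
p=lambda x:cv2.copyMakeBorder(x,0,h-len(x),0,0,0)
cv2.imwrite("pics/b3.png",cv2.resize(np.hstack([p(a),p(b)]),(800,490)))
print(a.shape,b.shape)
E
```

```text
[536.6  -8.4 188.9]
(540, 420, 3) (600, 560, 3)
```

View pics/b3.png

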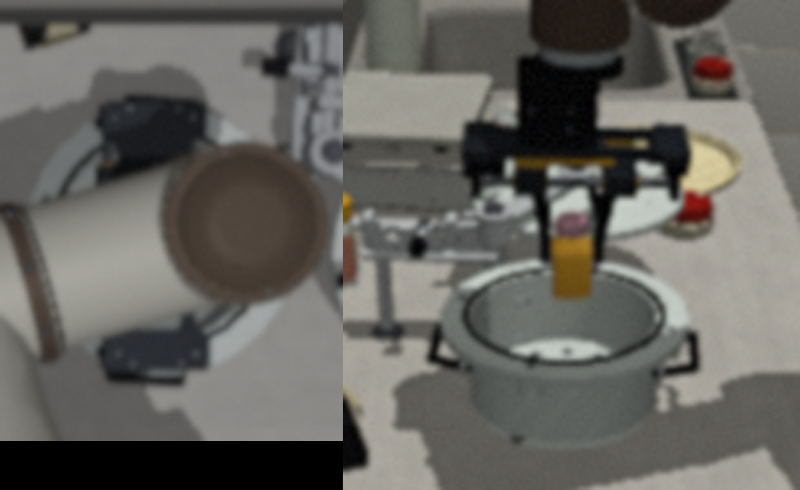

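Emit:
drive_tool([
  {"dx": 0.1, "dy": -0.2, "dz": -0.6, "spin": 0, "claw": 1},
  {"dx": 0, "dy": 0, "dz": -0.7, "spin": 0, "claw": 1},
  {"dx": 0, "dy": 0, "dz": -0.7, "spin": 0, "claw": 1},
  {"dx": 0, "dy": 0, "dz": -0.7, "spin": 0, "claw": 1},
  {"dx": 0, "dy": 0, "dz": -0.5, "spin": 0, "claw": 1},
  {"dx": 0, "dy": 0, "dz": 0, "spin": 0, "claw": 1},
])

```text
time_s: 7.4
position: [542.0, -7.8, 91.6]
tool_rot: [-0.005, 1.0, 0.009, 0.016]
force: [-0.1, -0.5, -1.9]
width: 36.8
```

Emit:
drive_tool([
  {"dx": -0.05, "dy": -0.2, "dz": -0.35, "spin": 0, "claw": 1},
  {"dx": 0, "dy": 0, "dz": -0.2, "spin": 0, "claw": 1},
  {"dx": 0, "dy": 0, "dz": 0, "spin": 0, "claw": 1},
])

```text
time_s: 7.65
position: [541.7, -11.2, 75.4]
tool_rot: [-0.007, 1.0, 0.008, 0.017]
force: [0.4, 0.3, -0.9]
width: 36.9
```

Emit:
drive_tool([
  {"dx": 0, "dy": 0, "dz": -0.08, "spin": 0, "claw": 1},
  {"dx": 0, "dy": 0, "dz": 0, "spin": 0, "claw": 0},
  {"dx": 0, "dy": 0, "dz": 0, "spin": 0, "claw": -0.3},
  {"dx": 0, "dy": 0, "dz": 0, "spin": 0, "claw": -0.3},
  {"dx": 0, "dy": 0, "dz": 0, "spin": 0, "claw": -0.3},
])

```text
time_s: 8.07
position: [545.1, -9.2, 77.1]
tool_rot: [-0.009, 1.0, 0.009, 0.021]
force: [-0.8, -0.4, 0.2]
width: 53.4
```

Emit:
drive_tool([
  {"dx": 0, "dy": 0, "dz": 0.6, "spin": 0, "claw": -0.3},
  {"dx": 0, "dy": 0, "dz": 0.9, "spin": 0, "claw": -0.3},
  {"dx": 0, "dy": 0, "dz": 0.9, "spin": 0, "claw": -0.5},
  {"dx": 0, "dy": 0, "dz": 0.9, "spin": 0, "claw": -1},
  {"dx": -0.3, "dy": 0.7, "dz": 0.3, "spin": 0, "claw": -1},
  {"dx": -0.38, "dy": 0.9, "dz": 0, "spin": 0, "claw": -1},
  {"dx": -0.38, "dy": 0.9, "dz": 0, "spin": 0, "claw": -1},
  {"dx": -0.38, "dy": 0.9, "dz": 0, "spin": 0, "claw": -1},
  {"dx": -0.38, "dy": 0.9, "dz": 0, "spin": 0, "claw": -1},
  {"dx": -0.38, "dy": 0.9, "dz": 0, "spin": 0, "claw": -1},
  {"dx": -0.38, "dy": 0.9, "dz": 0, "spin": 0, "claw": -1},
  {"dx": -0.2, "dy": 0.6, "dz": 0, "spin": 0, "claw": -1},
  {"dx": 0, "dy": 0, "dz": 0, "spin": 0, "claw": -1},
])

```text
time_s: 9.15
position: [459.6, 198.9, 198.9]
tool_rot: [-0.006, 0.999, 0.013, 0.029]
force: [0.1, -0.5, 0.1]
width: 86.8
```

```bash
python3 - <<'E'
from h import *
o=get_obs();print(o["position"].round(1),o["tool_rot"].round(3))
crop("top",200,170,410,290,"t4.png",2)
a=cv2.imread("pics/t4.png")
f=crop("side",230,110,400,300,"s4.png",3)
b=cv2.imread("pics/s4.png");h=max(len(a),len(b));p=lambda x:cv2.copyMakeBorder(x,0,h-len(x),0,0,0)
c=np.hstack([p(a),p(b)])[:, :];print(c.shape);cv2.imwrite("pics/b4.png",cv2.resize(c,(800,int(c.shape[0]*800/c.shape[1]))))
hsv=cv2.cvtColor(f*1,cv2.COLOR_RGB2HSV)
for nm,lo,hi,z in(("pink",(140,40,60),(179,255,255),70),("amber",(8,140,60),(22,255,255),33)):
    m=cv2.inRange(hsv,lo,hi);k,l,s,c=cv2.connectedComponentsWithStats(m)
    for i in range(1,k):
        if s[i,4]>20:print(nm,s[i],c[i].round(1),at("side",*c[i],z))
E
```

```text
[459.6 198.9 198.9] [-0.006  0.999  0.013  0.029]
(570, 930, 3)
pink [220  24   8  32  80] [223.7  39.6] [ 1083.2 -2639.2]
pink [293 190  10   7  57] [297.4 193. ] [539.9 -55.7]
pink [333 245  12   9  82] [338.5 248.8] [443.3 233.4]
amber [220 149  13   9 101] [226.1 153. ] [ 809.3 -446.1]
amber [350 161  14   3  36] [356.5 162.2] [ 312.7 -353.3]
amber [309 168  32   3  55] [320.7 168.8] [ 449.6 -299.8]
amber [331 252  15  21 258] [337.5 262.8] [444.8 243.2]
amber [145 416  19   4  60] [154.2 417.8] [802.5 663.9]
```

View pics/b4.png

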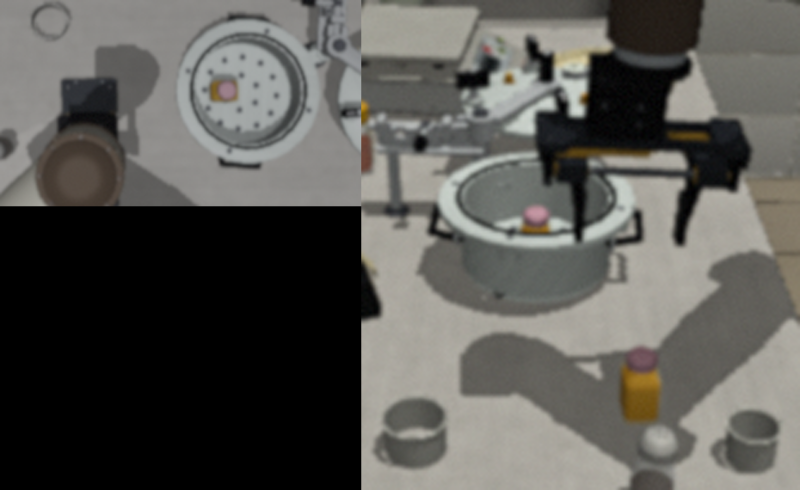

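Emit:
drive_tool([
  {"dx": -0.5, "dy": 0.8, "dz": -0.2, "spin": 0, "claw": -1},
  {"dx": 0, "dy": 0.3, "dz": -0.7, "spin": 0, "claw": -1},
  {"dx": 0, "dy": 0, "dz": -0.7, "spin": 0, "claw": -1},
  {"dx": 0, "dy": 0, "dz": 0, "spin": 0, "claw": -1},
])

```text
time_s: 9.58
position: [447.0, 228.0, 151.6]
tool_rot: [-0.002, 0.999, 0.014, 0.03]
force: [-1.0, -0.8, -0.8]
width: 86.7
```

Emit:
drive_tool([
  {"dx": -0.15, "dy": 0.2, "dz": -0.7, "spin": 0, "claw": -1},
  {"dx": 0, "dy": 0, "dz": -0.7, "spin": 0, "claw": -1},
  {"dx": 0, "dy": 0, "dz": -0.7, "spin": 0, "claw": -1},
  {"dx": 0, "dy": 0, "dz": -0.7, "spin": 0, "claw": -1},
  {"dx": 0, "dy": 0, "dz": -0.5, "spin": 0, "claw": -1},
  {"dx": 0, "dy": 0, "dz": 0, "spin": 0, "claw": -1},
])

```text
time_s: 10.08
position: [448.6, 230.1, 54.9]
tool_rot: [0.002, 0.999, 0.016, 0.034]
force: [-0.3, -0.6, -0.2]
width: 86.9
```

Emit:
drive_tool([
  {"dx": -0.15, "dy": 0, "dz": -0.3, "spin": 0, "claw": -1},
  {"dx": 0, "dy": 0, "dz": 0, "spin": 0, "claw": 1},
  {"dx": 0, "dy": 0, "dz": 0, "spin": 0, "claw": 1},
  {"dx": 0, "dy": 0, "dz": 0, "spin": 0, "claw": 1},
  {"dx": 0, "dy": 0, "dz": 0, "spin": 0, "claw": 1},
  {"dx": 0, "dy": 0, "dz": -0.05, "spin": 0, "claw": 1},
  {"dx": 0, "dy": 0, "dz": 0, "spin": 0, "claw": 1},
  {"dx": 0, "dy": 0, "dz": 0, "spin": 0, "claw": 1},
  {"dx": 0, "dy": 0, "dz": -0.05, "spin": 0, "claw": 1},
  {"dx": 0, "dy": 0, "dz": 0, "spin": 0, "claw": 1},
  {"dx": 0, "dy": 0, "dz": 0, "spin": 0, "claw": 1},
  {"dx": 0, "dy": 0, "dz": 0, "spin": 0, "claw": 1},
])

```text
time_s: 11.08
position: [450.1, 230.4, 50.5]
tool_rot: [0.004, 0.999, 0.019, 0.039]
force: [0.2, -0.7, 0.8]
width: 37.7
```

Emit:
drive_tool([
  {"dx": 0, "dy": 0, "dz": 0.6, "spin": 0, "claw": 1},
  {"dx": 0, "dy": 0, "dz": 0.9, "spin": 0, "claw": 1},
  {"dx": 0, "dy": 0, "dz": 0.9, "spin": 0, "claw": 1},
  {"dx": 0, "dy": 0, "dz": 0.9, "spin": 0, "claw": 1},
  {"dx": 0, "dy": 0, "dz": 0.9, "spin": 0, "claw": 1},
  {"dx": 0.1, "dy": -0.4, "dz": 0.6, "spin": 0, "claw": 1},
  {"dx": 0.28, "dy": -0.9, "dz": 0, "spin": 0, "claw": 1},
  {"dx": 0.28, "dy": -0.9, "dz": 0, "spin": 0, "claw": 1},
  {"dx": 0.28, "dy": -0.9, "dz": 0, "spin": 0, "claw": 1},
  {"dx": 0.28, "dy": -0.9, "dz": 0, "spin": 0, "claw": 1},
  {"dx": 0.28, "dy": -0.9, "dz": 0, "spin": 0, "claw": 1},
  {"dx": 0.28, "dy": -0.9, "dz": 0, "spin": 0, "claw": 1},
  {"dx": 0.28, "dy": -0.9, "dz": 0, "spin": 0, "claw": 1},
  {"dx": 0.28, "dy": -0.9, "dz": 0, "spin": 0, "claw": 1},
  {"dx": 0.28, "dy": -0.9, "dz": 0, "spin": 0, "claw": 1},
  {"dx": 0.28, "dy": -0.9, "dz": 0, "spin": 0, "claw": 1},
  {"dx": 0.28, "dy": -0.9, "dz": 0, "spin": 0, "claw": 1},
  {"dx": 0, "dy": 0, "dz": 0, "spin": 0, "claw": 1},
])

```text
time_s: 12.58
position: [541.3, -94.4, 194.8]
tool_rot: [0.001, 0.999, 0.017, 0.033]
force: [0.6, 1.1, -1.2]
width: 37.7
```

Emit:
drive_tool([
  {"dx": 0, "dy": 0.5, "dz": -0.3, "spin": 0, "claw": 1},
  {"dx": 0, "dy": 0, "dz": -0.7, "spin": 0, "claw": 1},
  {"dx": 0, "dy": 0, "dz": -0.7, "spin": 0, "claw": 1},
  {"dx": 0, "dy": 0, "dz": -0.7, "spin": 0, "claw": 1},
  {"dx": 0, "dy": 0, "dz": -0.7, "spin": 0, "claw": 1},
  {"dx": 0, "dy": 0, "dz": -0.3, "spin": 0, "claw": 1},
  {"dx": 0, "dy": 0, "dz": 0, "spin": 0, "claw": 1},
])

```text
time_s: 13.17
position: [539.3, -80.1, 87.2]
tool_rot: [0.004, 0.999, 0.017, 0.032]
force: [0.6, -0.4, -1.2]
width: 38.1
```

Emit:
drive_tool([
  {"dx": 0, "dy": 0, "dz": -0.3, "spin": 0, "claw": 1},
  {"dx": 0, "dy": 0, "dz": 0, "spin": 0, "claw": 1},
  {"dx": 0, "dy": 0, "dz": -0.1, "spin": 0, "claw": 1},
  {"dx": 0, "dy": 0, "dz": 0, "spin": 0, "claw": 0},
  {"dx": 0, "dy": 0, "dz": 0, "spin": 0, "claw": -0.3},
  {"dx": 0, "dy": 0, "dz": 0, "spin": 0, "claw": -0.3},
  {"dx": 0, "dy": 0, "dz": 0, "spin": 0, "claw": -0.3},
])

```text
time_s: 13.75
position: [543.1, -79.3, 79.0]
tool_rot: [0.003, 0.999, 0.017, 0.037]
force: [-0.7, 0.7, -0.1]
width: 53.5
```

Emit:
drive_tool([
  {"dx": 0, "dy": 0, "dz": 0.6, "spin": 0, "claw": -0.3},
  {"dx": 0, "dy": 0, "dz": 0.9, "spin": 0, "claw": -0.3},
  {"dx": 0, "dy": 0, "dz": 0.9, "spin": 0, "claw": -0.3},
  {"dx": 0, "dy": 0, "dz": 0.9, "spin": 0, "claw": -0.3},
  {"dx": 0, "dy": 0, "dz": 0.9, "spin": 0, "claw": -0.3},
  {"dx": 0, "dy": 0, "dz": 0.9, "spin": 0, "claw": -0.3},
  {"dx": -0.9, "dy": -0.9, "dz": 0.3, "spin": 0, "claw": -0.3},
  {"dx": -0.9, "dy": -0.9, "dz": 0, "spin": 0, "claw": -0.3},
  {"dx": -0.9, "dy": -0.9, "dz": 0, "spin": 0, "claw": -0.3},
  {"dx": -0.9, "dy": -0.9, "dz": 0, "spin": 0, "claw": -0.3},
])

```text
time_s: 14.58
position: [436.4, -187.6, 255.0]
tool_rot: [-0.002, 0.999, 0.016, 0.044]
force: [0.7, -1.2, 1.3]
width: 56.6
```

```bash
python3 - <<'E'
from h import *
o=get_obs();print(o["position"].round(1),o["tool_rot"].round(3),o["joints"].round(2))
crop("top",295,150,490,285,"t5.png",3)
crop("side",220,100,390,260,"s5.png",3)
a=cv2.imread("pics/t5.png");b=cv2.imread("pics/s5.png");h=max(len(a),len(b));p=lambda x:cv2.copyMakeBorder(x,0,h-len(x),0,0,0)
c=np.hstack([p(a),p(b)]);print(a.shape,c.shape);cv2.imwrite("pics/b5.png",cv2.resize(c,(800,int(c.shape[0]*800/c.shape[1]))))
E
```

```text
[ 436.4 -187.6  255. ] [-0.002  0.999  0.016  0.044] [-0.09  0.08 -0.34 -0.04 -1.07  0.11]
(405, 585, 3) (480, 1095, 3)
```

View pics/b5.png

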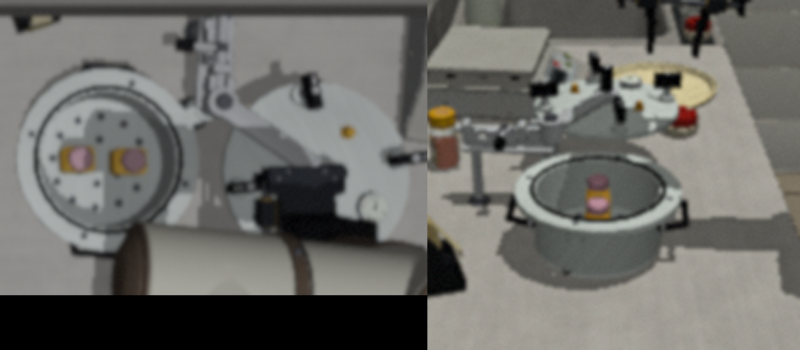

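Emit:
drive_tool([
  {"dx": 0.15, "dy": 0.08, "dz": 0, "spin": -1, "claw": -0.3},
  {"dx": 0.15, "dy": 0.08, "dz": 0, "spin": -1, "claw": -0.3},
  {"dx": 0.15, "dy": 0.08, "dz": 0, "spin": -1, "claw": -0.3},
  {"dx": 0.15, "dy": 0.08, "dz": 0, "spin": -1, "claw": -0.3},
  {"dx": 0.15, "dy": 0.08, "dz": 0, "spin": -1, "claw": -0.3},
  {"dx": 0.15, "dy": 0.08, "dz": 0, "spin": -1, "claw": -0.3},
  {"dx": 0.15, "dy": 0.08, "dz": 0, "spin": -1, "claw": -0.3},
  {"dx": 0.15, "dy": 0.08, "dz": 0, "spin": -1, "claw": -0.3},
  {"dx": 0.15, "dy": 0.08, "dz": 0, "spin": -1, "claw": -0.3},
  {"dx": 0.15, "dy": 0.08, "dz": 0, "spin": -1, "claw": -0.3},
  {"dx": 0.15, "dy": 0.08, "dz": 0, "spin": -1, "claw": -0.3},
  {"dx": 0.15, "dy": 0.08, "dz": 0, "spin": -1, "claw": -0.3},
  {"dx": 0.15, "dy": 0.08, "dz": 0, "spin": -1, "claw": -0.3},
  {"dx": 0.15, "dy": 0.08, "dz": 0, "spin": -1, "claw": -0.3},
  {"dx": 0.15, "dy": 0.08, "dz": 0, "spin": -1, "claw": -0.3},
  {"dx": 0.15, "dy": 0.08, "dz": 0, "spin": -1, "claw": -0.3},
  {"dx": 0.15, "dy": 0.08, "dz": 0, "spin": -1, "claw": -0.3},
  {"dx": 0.15, "dy": 0.08, "dz": 0, "spin": -1, "claw": -0.3},
  {"dx": 0.15, "dy": 0.08, "dz": 0, "spin": -1, "claw": -0.3},
  {"dx": 0.15, "dy": 0.08, "dz": 0, "spin": -1, "claw": -0.3},
])

```text
time_s: 16.35
position: [532.7, -135.5, 265.2]
tool_rot: [0.867, 0.496, -0.031, 0.046]
force: [0.7, -0.4, -0.0]
width: 56.7
```

```bash
cat >> h.py <<'E'
def st():
    o=get_obs();x,y,z,w=o["tool_rot"];print("t",round(o["time_s"],2),"pos",o["position"].round(1),"yaw",round(float(np.degrees(2*np.arctan2(y,x)))%360,1),"tiltxy",round(2*(x*z+y*w),3),round(2*(y*z-x*w),3),"F",o["force"].round(1),"tz",o["torque"].round(2),"w",round(float(o["width"]),1),"j1,j6",o["joints"][[0,5]].round(2));return o
E
python3 -c "from h import *;st()"
```

```text
t 16.35 pos [ 532.7 -135.5  265.2] yaw 59.5 tiltxy -0.008 -0.111 F [ 0.7 -0.4 -0. ] tz [ 0.19 -0.06 -0.06] w 56.7 j1,j6 [ 0.11 -2.26]
```

Emit:
drive_tool([
  {"dx": 0.1, "dy": 0, "dz": -0.05, "spin": -1, "claw": -0.3},
  {"dx": 0, "dy": 0, "dz": -0.05, "spin": -1, "claw": -0.3},
  {"dx": 0, "dy": 0, "dz": -0.05, "spin": -1, "claw": -0.3},
  {"dx": 0, "dy": 0, "dz": -0.05, "spin": -1, "claw": -0.3},
  {"dx": 0, "dy": 0, "dz": -0.05, "spin": -1, "claw": -0.3},
  {"dx": 0, "dy": 0, "dz": -0.05, "spin": 0, "claw": -0.3},
  {"dx": 0, "dy": 0, "dz": -0.05, "spin": 0, "claw": -0.3},
  {"dx": 0, "dy": 0, "dz": -0.05, "spin": 0, "claw": -0.3},
  {"dx": 0, "dy": 0, "dz": -0.05, "spin": 0, "claw": -0.3},
  {"dx": 0, "dy": 0, "dz": -0.05, "spin": 0, "claw": -0.3},
  {"dx": 0, "dy": 0, "dz": -0.05, "spin": 0, "claw": -0.3},
  {"dx": 0, "dy": 0, "dz": -0.05, "spin": 0, "claw": -0.3},
  {"dx": 0, "dy": 0, "dz": -0.05, "spin": 0, "claw": -0.3},
  {"dx": 0, "dy": 0, "dz": -0.05, "spin": 0, "claw": -0.3},
  {"dx": 0, "dy": 0, "dz": -0.05, "spin": 0, "claw": -0.3},
])

```text
time_s: 17.6
position: [540.5, -131.5, 243.4]
tool_rot: [0.964, 0.259, -0.038, 0.038]
force: [-0.3, 0.8, 0.2]
width: 56.5
```

```bash
python3 -c "from h import *;st()"
```

```text
t 17.6 pos [ 540.5 -131.5  243.4] yaw 30.0 tiltxy -0.054 -0.094 F [-0.3  0.8  0.2] tz [ 0.1  -0.17 -0.03] w 56.5 j1,j6 [ 0.1  -2.76]
```

Emit:
drive_tool([
  {"dx": 0.19, "dy": 0, "dz": -0.05, "spin": 1, "claw": 0},
  {"dx": 0.19, "dy": 0, "dz": -0.05, "spin": 1, "claw": 0},
  {"dx": 0.19, "dy": 0, "dz": -0.05, "spin": 1, "claw": 0},
  {"dx": 0.19, "dy": 0, "dz": -0.05, "spin": 1, "claw": 0},
  {"dx": 0.19, "dy": 0, "dz": -0.05, "spin": 1, "claw": 0},
  {"dx": 0.19, "dy": 0, "dz": -0.05, "spin": 1, "claw": 0},
  {"dx": 0.19, "dy": 0, "dz": -0.05, "spin": 1, "claw": 0},
  {"dx": 0.19, "dy": 0, "dz": -0.05, "spin": 1, "claw": 0},
  {"dx": 0.19, "dy": 0, "dz": -0.05, "spin": 1, "claw": 0},
  {"dx": 0.19, "dy": 0, "dz": -0.05, "spin": 1, "claw": 0},
  {"dx": 0.19, "dy": 0, "dz": -0.05, "spin": 1, "claw": 0},
  {"dx": 0.19, "dy": 0, "dz": -0.05, "spin": 1, "claw": 0},
  {"dx": 0.19, "dy": 0, "dz": -0.05, "spin": 1, "claw": 0},
  {"dx": 0.19, "dy": 0, "dz": -0.05, "spin": 1, "claw": 0},
  {"dx": 0.19, "dy": 0, "dz": -0.05, "spin": 1, "claw": 0},
  {"dx": 0.19, "dy": 0, "dz": -0.05, "spin": 1, "claw": 0},
  {"dx": 0.19, "dy": 0, "dz": -0.05, "spin": 1, "claw": 0},
  {"dx": 0.19, "dy": 0, "dz": -0.05, "spin": 1, "claw": 0},
  {"dx": 0.19, "dy": 0, "dz": -0.05, "spin": 1, "claw": 0},
  {"dx": 0.19, "dy": 0, "dz": -0.05, "spin": 1, "claw": 0},
])

```text
time_s: 19.27
position: [658.3, -131.6, 209.1]
tool_rot: [0.254, 0.966, 0.013, 0.052]
force: [0.5, 0.8, -0.5]
width: 43.8
```

```bash
python3 -c "from h import *;st()"
```

```text
t 19.27 pos [ 658.3 -131.6  209.1] yaw 150.5 tiltxy 0.107 -0.002 F [ 0.5  0.8 -0.5] tz [-0.    0.25  0.04] w 43.8 j1,j6 [ 0.05 -0.56]
```

Emit:
drive_tool([
  {"dx": 0.2, "dy": -0.1, "dz": 0, "spin": 0.9, "claw": 0},
  {"dx": 0.2, "dy": -0.1, "dz": 0, "spin": 0.9, "claw": 0},
  {"dx": 0.2, "dy": -0.1, "dz": 0, "spin": 0.9, "claw": 0},
  {"dx": 0.1, "dy": 0, "dz": -0.4, "spin": 0.9, "claw": 0},
  {"dx": 0, "dy": 0, "dz": -0.5, "spin": 0.7, "claw": 0},
  {"dx": 0, "dy": 0, "dz": -0.5, "spin": 0, "claw": 0},
  {"dx": 0, "dy": 0, "dz": 0, "spin": 0, "claw": 0},
])

```text
time_s: 19.85
position: [681.8, -141.8, 164.5]
tool_rot: [0.03, 0.998, 0.024, 0.049]
force: [-0.9, -0.6, -1.6]
width: 43.7
```

```bash
python3 -c "
from h import *
st();crop('side',210,90,330,200,'s6.png',6)"
```

```text
t 19.85 pos [ 681.8 -141.8  164.5] yaw 176.6 tiltxy 0.098 0.045 F [-0.9 -0.6 -1.6] tz [-0.05  0.46  0.01] w 43.7 j1,j6 [ 0.01 -0.04]
```

View pics/s6.png

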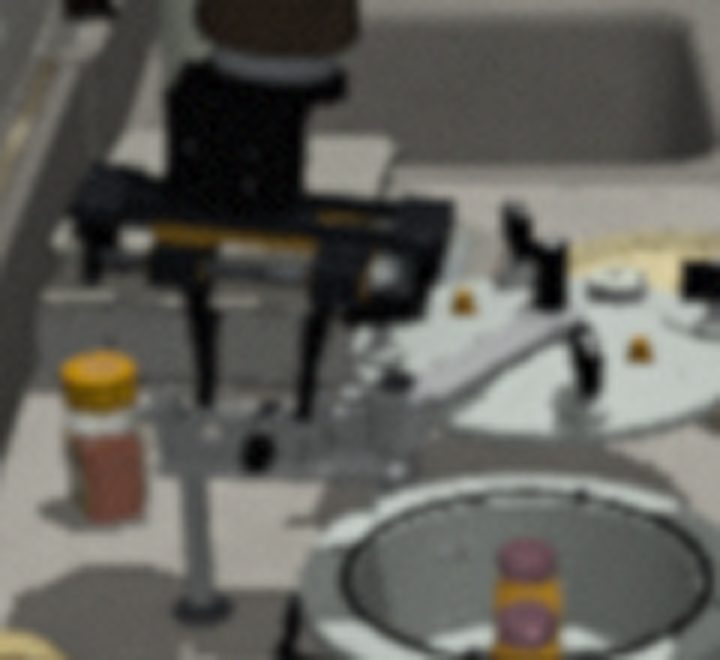

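Emit:
drive_tool([
  {"dx": 0, "dy": 0, "dz": -0.5, "spin": 0, "claw": 0},
  {"dx": 0, "dy": 0, "dz": -0.5, "spin": 0, "claw": 0},
  {"dx": 0, "dy": 0, "dz": -0.3, "spin": 0, "claw": 0},
  {"dx": 0, "dy": 0, "dz": -0.1, "spin": 0, "claw": 1},
  {"dx": 0, "dy": 0, "dz": -0.05, "spin": 0, "claw": 1},
  {"dx": 0, "dy": 0, "dz": 0, "spin": 0, "claw": 1},
  {"dx": 0, "dy": 0, "dz": -0.05, "spin": 0, "claw": 1},
  {"dx": 0, "dy": 0, "dz": 0, "spin": 0, "claw": 1},
], newtons=15)

```text
time_s: 20.57
position: [684.9, -142.6, 127.2]
tool_rot: [0.029, 0.998, 0.022, 0.053]
force: [-6.8, -0.3, -0.6]
width: 18.0
```

```bash
python3 -c "
from h import *
st()"
```

```text
t 20.57 pos [ 684.9 -142.6  127.2] yaw 176.7 tiltxy 0.108 0.042 F [-6.8 -0.3 -0.6] tz [0.06 2.42 0.05] w 18.0 j1,j6 [ 0.01 -0.04]
```

Emit:
drive_tool([
  {"dx": -0.06, "dy": -0.03, "dz": 0.3, "spin": 0, "claw": 1},
  {"dx": -0.03, "dy": -0.09, "dz": 0.29, "spin": 0, "claw": 1},
  {"dx": -0.02, "dy": -0.15, "dz": 0.27, "spin": 0, "claw": 1},
  {"dx": -0.02, "dy": -0.2, "dz": 0.23, "spin": 0, "claw": 1},
  {"dx": -0.02, "dy": -0.24, "dz": 0.19, "spin": 0, "claw": 1},
])

```text
time_s: 20.98
position: [680.1, -164.1, 167.5]
tool_rot: [0.029, 0.998, 0.023, 0.053]
force: [1.8, -0.9, -5.4]
width: 18.2
```

```bash
python3 -c "
from h import *
st()"
```

```text
t 20.98 pos [ 680.1 -164.1  167.5] yaw 176.7 tiltxy 0.108 0.043 F [ 1.8 -0.9 -5.4] tz [-0.39  0.19 -0.2 ] w 18.2 j1,j6 [-0.03 -0.01]
```

Emit:
drive_tool([
  {"dx": -0.02, "dy": -0.25, "dz": 0.12, "spin": 0, "claw": 1},
  {"dx": -0.02, "dy": -0.2, "dz": 0.04, "spin": 0, "claw": 1},
  {"dx": 0.3, "dy": -0.02, "dz": 0, "spin": 0, "claw": 1},
  {"dx": 0.3, "dy": -0.02, "dz": 0, "spin": 0, "claw": 1},
  {"dx": 0.3, "dy": -0.02, "dz": 0, "spin": 0, "claw": 1},
  {"dx": 0.2, "dy": -0.02, "dz": 0, "spin": 0, "claw": 1},
])

```text
time_s: 21.48
position: [709.1, -184.4, 175.2]
tool_rot: [0.031, 0.998, 0.024, 0.05]
force: [-1.0, 2.0, -0.1]
width: 18.2
```

```bash
python3 -c "
from h import *
st()"
```

```text
t 21.48 pos [ 709.1 -184.4  175.2] yaw 176.5 tiltxy 0.102 0.046 F [-1.   2.  -0.1] tz [0.51 0.75 0.02] w 18.2 j1,j6 [-0.06  0.02]
```

Emit:
drive_tool([
  {"dx": 0.15, "dy": 0, "dz": 0, "spin": 0, "claw": 1},
  {"dx": 0.08, "dy": 0.2, "dz": -0.04, "spin": 0, "claw": 1},
  {"dx": 0.04, "dy": 0.25, "dz": -0.1, "spin": 0, "claw": 1},
  {"dx": 0.03, "dy": 0.25, "dz": -0.17, "spin": 0, "claw": 1},
  {"dx": 0.02, "dy": 0.2, "dz": -0.2, "spin": 0, "claw": 1},
])

```text
time_s: 21.9
position: [712.7, -161.3, 162.4]
tool_rot: [0.031, 0.998, 0.022, 0.041]
force: [-4.1, 0.1, 1.4]
width: 18.0
```

```bash
python3 -c "
from h import *
st()"
```

```text
t 21.9 pos [ 712.7 -161.3  162.4] yaw 176.5 tiltxy 0.083 0.041 F [-4.1  0.1  1.4] tz [-0.15  1.38 -0.1 ] w 18.0 j1,j6 [-0.02 -0.02]
```

Emit:
drive_tool([
  {"dx": 0.02, "dy": 0.22, "dz": -0.25, "spin": 0, "claw": 1},
  {"dx": 0.02, "dy": 0.2, "dz": -0.28, "spin": 0, "claw": 1},
  {"dx": 0, "dy": 0, "dz": 0, "spin": 0, "claw": 0},
  {"dx": 0, "dy": 0, "dz": 0, "spin": 0, "claw": 0},
  {"dx": 0, "dy": 0, "dz": 0, "spin": 0, "claw": 0},
  {"dx": 0, "dy": 0, "dz": 0.5, "spin": 0, "claw": 0},
  {"dx": 0, "dy": 0, "dz": 0.9, "spin": 0, "claw": 0},
  {"dx": -0.3, "dy": -0.2, "dz": 0.9, "spin": 1, "claw": 0},
  {"dx": -0.3, "dy": -0.2, "dz": 0.8, "spin": 1, "claw": 0},
  {"dx": -0.25, "dy": -0.18, "dz": 0, "spin": 1, "claw": 0},
  {"dx": -0.25, "dy": -0.18, "dz": 0, "spin": 1, "claw": 0},
  {"dx": -0.25, "dy": -0.18, "dz": 0, "spin": 1, "claw": 0},
  {"dx": -0.25, "dy": -0.18, "dz": 0, "spin": 1, "claw": 0},
  {"dx": -0.25, "dy": -0.18, "dz": 0, "spin": 1, "claw": 0},
  {"dx": -0.25, "dy": -0.18, "dz": 0, "spin": 1, "claw": 0},
  {"dx": -0.25, "dy": -0.18, "dz": 0, "spin": 1, "claw": 0},
  {"dx": -0.25, "dy": -0.18, "dz": 0, "spin": 1, "claw": 0},
  {"dx": -0.25, "dy": -0.18, "dz": 0, "spin": 1, "claw": 0},
  {"dx": -0.25, "dy": -0.18, "dz": 0, "spin": 1, "claw": 0},
  {"dx": -0.25, "dy": -0.18, "dz": 0, "spin": 1, "claw": 0},
])

```text
time_s: 23.57
position: [627.9, -216.6, 252.7]
tool_rot: [-0.609, 0.791, 0.041, 0.044]
force: [0.5, 1.5, -0.7]
width: 43.4
```

```bash
python3 -c "
from h import *
st()
crop('top',295,145,490,280,'t7.png',4);crop('side',210,110,350,200,'s7.png',4)
a=cv2.imread('pics/t7.png');b=cv2.imread('pics/s7.png');w=min(a.shape[1],b.shape[1])
cv2.imwrite('pics/b7.png',np.vstack([a[:240,:w],b[:,:w]]))"
```

```text
t 23.57 pos [ 627.9 -216.6  252.7] yaw 255.2 tiltxy 0.021 0.118 F [ 0.5  1.5 -0.7] tz [-0.28  0.18 -0.02] w 43.4 j1,j6 [-0.15  1.49]
```

View pics/b7.png

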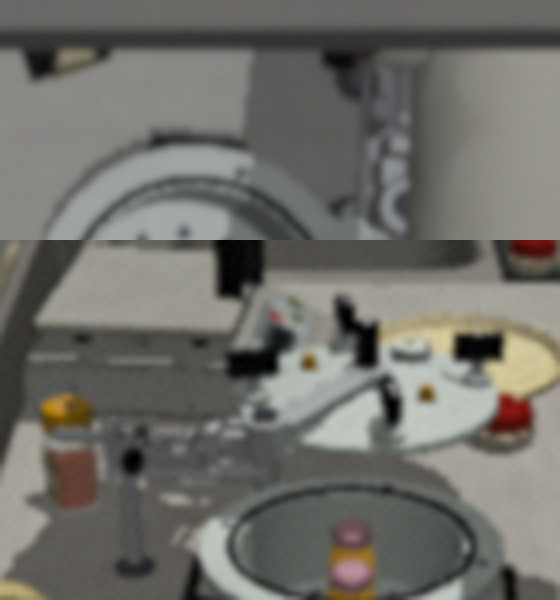

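Emit:
drive_tool([
  {"dx": -0.32, "dy": -0.25, "dz": 0, "spin": 1, "claw": 0},
  {"dx": -0.32, "dy": -0.25, "dz": 0, "spin": 1, "claw": 0},
  {"dx": -0.32, "dy": -0.25, "dz": 0, "spin": 1, "claw": 0},
  {"dx": -0.32, "dy": -0.25, "dz": 0, "spin": 1, "claw": 0},
  {"dx": -0.32, "dy": -0.25, "dz": 0, "spin": 1, "claw": 0},
  {"dx": -0.32, "dy": -0.25, "dz": 0, "spin": 1, "claw": 0},
  {"dx": -0.32, "dy": -0.25, "dz": 0, "spin": 1, "claw": 0},
  {"dx": -0.32, "dy": -0.25, "dz": 0, "spin": 1, "claw": 0},
  {"dx": -0.32, "dy": -0.25, "dz": -0.2, "spin": 1, "claw": 0},
  {"dx": -0.32, "dy": -0.25, "dz": -0.4, "spin": 1, "claw": 0},
  {"dx": -0.3, "dy": -0.25, "dz": -0.4, "spin": 0.5, "claw": 0},
  {"dx": 0, "dy": 0, "dz": -0.4, "spin": 0, "claw": 0},
  {"dx": 0, "dy": 0, "dz": 0, "spin": 0, "claw": 0},
], newtons=10)

```text
time_s: 24.75
position: [532.5, -299.4, 215.7]
tool_rot: [0.926, -0.373, -0.044, -0.025]
force: [0.1, 0.1, 0.3]
width: 43.9
```

```bash
python3 -c "
from h import *
st()"
```

```text
t 24.75 pos [ 532.5 -299.4  215.7] yaw 316.1 tiltxy -0.063 0.079 F [0.1 0.1 0.3] tz [-0.27 -0.    0.02] w 43.9 j1,j6 [-0.28  2.67]
```

Emit:
drive_tool([
  {"dx": -0.38, "dy": -0.05, "dz": 0, "spin": 0, "claw": 0},
  {"dx": 0, "dy": 0, "dz": -0.5, "spin": 0, "claw": 0},
  {"dx": 0, "dy": 0, "dz": -0.5, "spin": 0, "claw": 0},
  {"dx": 0, "dy": 0, "dz": -0.5, "spin": 0, "claw": 0},
  {"dx": 0, "dy": 0, "dz": -0.3, "spin": 0, "claw": 0},
  {"dx": 0, "dy": 0, "dz": 0, "spin": 0, "claw": 0},
], newtons=10)

```text
time_s: 25.25
position: [527.9, -300.7, 165.2]
tool_rot: [0.925, -0.378, -0.036, -0.025]
force: [-0.5, -0.5, -0.2]
width: 43.6
```

```bash
python3 -c "
from h import *
st()"
```

```text
t 25.25 pos [ 527.9 -300.7  165.2] yaw 315.5 tiltxy -0.048 0.074 F [-0.5 -0.5 -0.2] tz [-0.26  0.03  0.03] w 43.6 j1,j6 [-0.28  2.68]
```

Emit:
drive_tool([
  {"dx": -0.2, "dy": 0, "dz": -0.15, "spin": 0, "claw": 0.4},
  {"dx": 0, "dy": 0, "dz": 0, "spin": 0, "claw": 1},
  {"dx": 0, "dy": 0, "dz": 0, "spin": 0, "claw": 1},
  {"dx": 0, "dy": 0, "dz": 0, "spin": 0, "claw": 1},
  {"dx": 0, "dy": 0, "dz": 0, "spin": 0, "claw": 1},
  {"dx": 0, "dy": 0, "dz": 0, "spin": 0, "claw": 1},
], newtons=10)

```text
time_s: 25.75
position: [524.1, -301.1, 163.2]
tool_rot: [0.925, -0.379, -0.033, -0.025]
force: [-1.7, -0.1, -3.7]
width: 22.6
```

```bash
python3 -c "
from h import *
st()"
```

```text
t 25.75 pos [ 524.1 -301.1  163.2] yaw 315.5 tiltxy -0.042 0.071 F [-1.7 -0.1 -3.7] tz [-0.49 -0.11  0.02] w 22.6 j1,j6 [-0.28  2.68]
```

Emit:
drive_tool([
  {"dx": -0.39, "dy": 0.32, "dz": 0, "spin": 0, "claw": 1},
  {"dx": -0.35, "dy": 0.35, "dz": 0, "spin": 0, "claw": 1},
  {"dx": -0.32, "dy": 0.39, "dz": 0, "spin": 0, "claw": 1},
])

```text
time_s: 26.0
position: [497.5, -275.9, 163.5]
tool_rot: [0.924, -0.38, -0.024, -0.022]
force: [4.1, -4.4, -4.8]
width: 22.1
```

```bash
python3 -c "
from h import *
st()"
```

```text
t 26.0 pos [ 497.5 -275.9  163.5] yaw 315.3 tiltxy -0.029 0.058 F [ 4.1 -4.4 -4.8] tz [-2.39 -0.67 -0.11] w 22.1 j1,j6 [-0.25  2.64]
```

Emit:
drive_tool([
  {"dx": -0.3, "dy": 0.4, "dz": 0, "spin": 0, "claw": 1},
  {"dx": -0.26, "dy": 0.43, "dz": 0, "spin": 0, "claw": 1},
  {"dx": -0.22, "dy": 0.45, "dz": 0, "spin": 0, "claw": 1},
  {"dx": -0.17, "dy": 0.47, "dz": 0, "spin": 0, "claw": 1},
  {"dx": -0.12, "dy": 0.49, "dz": 0, "spin": 0, "claw": 1},
  {"dx": -0.07, "dy": 0.49, "dz": 0, "spin": 0, "claw": 1},
  {"dx": -0.02, "dy": 0.5, "dz": 0, "spin": 0, "claw": 1},
])

```text
time_s: 26.58
position: [464.5, -186.1, 164.1]
tool_rot: [0.923, -0.383, -0.014, -0.016]
force: [0.5, -6.6, -4.9]
width: 21.9
```

```bash
python3 -c "
from h import *
o=st();p=o['position'][:2]-[611,-181];print(np.linalg.norm(p),np.degrees(np.arctan2(p[1],p[0]))%360)"
```

```text
t 26.58 pos [ 464.5 -186.1  164.1] yaw 314.9 tiltxy -0.014 0.041 F [ 0.5 -6.6 -4.9] tz [-2.18 -0.41 -0.03] w 21.9 j1,j6 [-0.08  2.46]
146.60586017155194 182.0030407990092
```

Emit:
drive_tool([
  {"dx": 0.01, "dy": 0.5, "dz": -0.01, "spin": 0, "claw": 1},
  {"dx": 0.06, "dy": 0.5, "dz": -0.01, "spin": 0, "claw": 1},
  {"dx": 0.11, "dy": 0.49, "dz": -0.01, "spin": 0, "claw": 1},
  {"dx": 0.16, "dy": 0.48, "dz": -0.01, "spin": 0, "claw": 1},
  {"dx": 0.2, "dy": 0.46, "dz": -0.01, "spin": 0, "claw": 1},
  {"dx": 0.25, "dy": 0.44, "dz": -0.01, "spin": 0, "claw": 1},
  {"dx": 0.29, "dy": 0.41, "dz": -0.01, "spin": 0, "claw": 1},
])

```text
time_s: 27.17
position: [491.9, -91.5, 163.9]
tool_rot: [0.923, -0.384, -0.016, -0.008]
force: [0.5, -1.4, -0.7]
width: 17.5
```

```bash
python3 -c "
from h import *
o=st();p=o['position'][:2]-[611,-181];print(np.linalg.norm(p),np.degrees(np.arctan2(p[1],p[0]))%360)"
```

```text
t 27.17 pos [491.9 -91.5 163.9] yaw 314.8 tiltxy -0.023 0.027 F [ 0.5 -1.4 -0.7] tz [-0.8  -0.2  -0.01] w 17.5 j1,j6 [0.12 2.25]
148.96316474593092 143.0792486904304
```

Emit:
drive_tool([
  {"dx": 0, "dy": 0, "dz": 0, "spin": 0, "claw": 0},
  {"dx": 0, "dy": 0, "dz": 0, "spin": 0, "claw": 0},
  {"dx": 0, "dy": 0, "dz": 0.5, "spin": 0, "claw": 0},
  {"dx": 0, "dy": 0, "dz": 0.9, "spin": 0, "claw": 0},
  {"dx": 0, "dy": 0, "dz": 0.3, "spin": 0, "claw": 0},
])

```text
time_s: 27.58
position: [493.0, -89.7, 215.3]
tool_rot: [0.923, -0.383, -0.017, -0.009]
force: [1.5, -0.1, 1.2]
width: 40.8
```

```bash
python3 -c "
from h import *
st();crop('side',230,100,390,230,'s8.png',5)"
```

```text
t 27.58 pos [493.  -89.7 215.3] yaw 314.9 tiltxy -0.024 0.029 F [ 1.5 -0.1  1.2] tz [-0.18 -0.11 -0.03] w 40.8 j1,j6 [0.13 2.25]
```

View pics/s8.png

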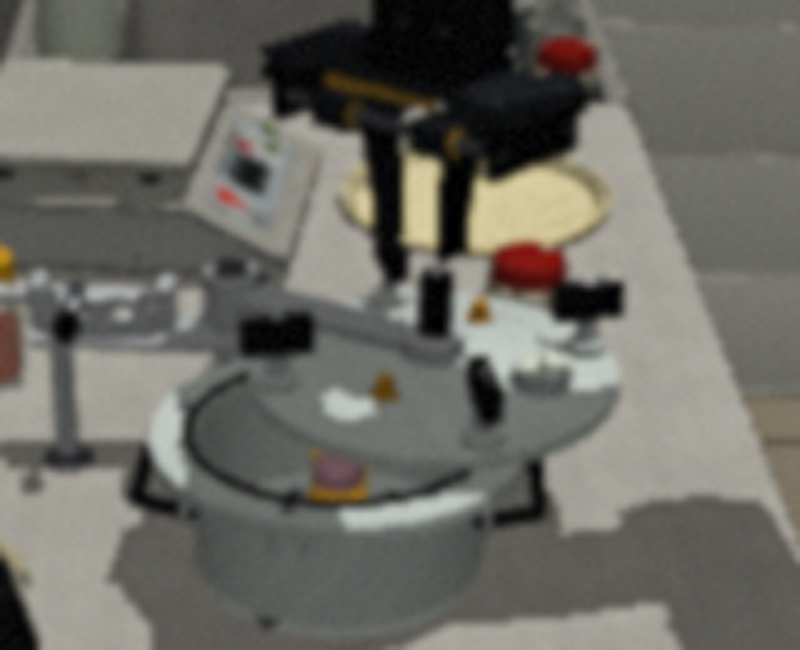

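```bash
python3 -c "
from h import *
p=at('side',230+435/5,100+278/5,179);print(p);d=p-[611,-181];print(np.linalg.norm(d),np.degrees(np.arctan2(d[1],d[0])))"
```

```text
[480.4 -91.8]
158.15498727514097 145.66686409231596
```

Emit:
drive_tool([
  {"dx": -0.05, "dy": -0.05, "dz": 0, "spin": -1, "claw": 0},
  {"dx": -0.05, "dy": -0.05, "dz": 0, "spin": -1, "claw": 0},
  {"dx": -0.05, "dy": -0.05, "dz": 0, "spin": -1, "claw": 0},
  {"dx": -0.05, "dy": -0.05, "dz": 0, "spin": -1, "claw": 0},
  {"dx": -0.05, "dy": -0.05, "dz": 0, "spin": -1, "claw": 0},
  {"dx": -0.05, "dy": -0.05, "dz": 0, "spin": -1, "claw": 0},
  {"dx": -0.05, "dy": -0.05, "dz": 0, "spin": -1, "claw": 0},
  {"dx": -0.05, "dy": -0.05, "dz": 0, "spin": -1, "claw": 0},
  {"dx": 0, "dy": -0.05, "dz": 0, "spin": -1, "claw": 0},
  {"dx": 0, "dy": -0.05, "dz": 0, "spin": -1, "claw": 0},
  {"dx": 0, "dy": 0, "dz": 0, "spin": -1, "claw": 0},
  {"dx": 0, "dy": 0, "dz": 0, "spin": -1, "claw": 0},
  {"dx": 0, "dy": 0, "dz": 0, "spin": -1, "claw": 0},
  {"dx": 0, "dy": 0, "dz": 0, "spin": -1, "claw": 0},
  {"dx": 0, "dy": 0, "dz": 0, "spin": 0, "claw": 0},
], newtons=20)

```text
time_s: 28.88
position: [475.7, -107.4, 207.3]
tool_rot: [-0.422, 0.906, 0.008, 0.02]
force: [1.1, -1.1, -0.8]
width: 43.4
```

```bash
python3 -c "
from h import *
st()"
```

```text
t 28.88 pos [ 475.7 -107.4  207.3] yaw 230.0 tiltxy 0.029 0.031 F [ 1.1 -1.1 -0.8] tz [-0.07  0.23  0.04] w 43.4 j1,j6 [0.09 0.8 ]
```

Emit:
drive_tool([
  {"dx": 0.15, "dy": 0.1, "dz": -0.4, "spin": 0, "claw": 0},
  {"dx": 0, "dy": 0, "dz": -0.5, "spin": 0, "claw": 0},
  {"dx": 0, "dy": 0, "dz": -0.5, "spin": 0, "claw": 0},
  {"dx": 0, "dy": 0, "dz": -0.1, "spin": 0, "claw": 0.5},
  {"dx": 0, "dy": 0, "dz": 0, "spin": 0, "claw": 1},
  {"dx": 0, "dy": 0, "dz": 0, "spin": 0, "claw": 1},
  {"dx": 0, "dy": 0, "dz": 0, "spin": 0, "claw": 1},
  {"dx": 0, "dy": 0, "dz": 0, "spin": 0, "claw": 1},
], newtons=20)

```text
time_s: 29.55
position: [480.5, -104.5, 160.1]
tool_rot: [-0.428, 0.904, 0.008, 0.022]
force: [0.8, -0.6, -5.3]
width: 21.8
```

```bash
python3 -c "
from h import *
o=st();p=o['position'][:2]-[611,-181];print(np.linalg.norm(p),np.degrees(np.arctan2(p[1],p[0]))%360)"
```

```text
t 29.55 pos [ 480.5 -104.5  160.1] yaw 230.6 tiltxy 0.032 0.034 F [ 0.8 -0.6 -5.3] tz [-0.64  0.12 -0.01] w 21.8 j1,j6 [0.1  0.81]
151.23121467434535 149.6269689347719
```

Emit:
drive_tool([
  {"dx": 0.27, "dy": 0.42, "dz": 0, "spin": 0, "claw": 1},
  {"dx": 0.31, "dy": 0.39, "dz": 0, "spin": 0, "claw": 1},
  {"dx": 0.35, "dy": 0.36, "dz": 0, "spin": 0, "claw": 1},
  {"dx": 0.39, "dy": 0.32, "dz": 0, "spin": 0, "claw": 1},
  {"dx": 0.38, "dy": 0.25, "dz": 0, "spin": 0, "claw": 1},
])

```text
time_s: 29.97
position: [517.7, -60.0, 159.7]
tool_rot: [-0.425, 0.905, 0.01, 0.004]
force: [-6.5, -2.5, 2.5]
width: 21.2
```

```bash
python3 -c "
from h import *
o=st();p=o['position'][:2]-[611,-181];print(np.linalg.norm(p),np.degrees(np.arctan2(p[1],p[0]))%360)"
```

```text
t 29.97 pos [517.7 -60.  159.7] yaw 230.3 tiltxy -0.002 0.021 F [-6.5 -2.5  2.5] tz [-1.03  1.88 -0.24] w 21.2 j1,j6 [0.18 0.71]
152.78177475151176 127.61491379146926
```

Emit:
drive_tool([
  {"dx": 0.25, "dy": 0.16, "dz": 0, "spin": 0, "claw": 1},
  {"dx": 0.25, "dy": 0.14, "dz": 0, "spin": 0, "claw": 1},
  {"dx": 0.25, "dy": 0.12, "dz": 0, "spin": 0, "claw": 1},
  {"dx": 0.2, "dy": 0.1, "dz": 0, "spin": 0, "claw": 1},
])

```text
time_s: 30.3
position: [538.9, -47.0, 159.6]
tool_rot: [-0.423, 0.906, 0.012, -0.007]
force: [-5.6, -2.1, 1.3]
width: 21.3
```

```bash
python3 -c "
from h import *
o=st();p=o['position'][:2]-[611,-181];print(np.linalg.norm(p),np.degrees(np.arctan2(p[1],p[0]))%360)"
```

```text
t 30.3 pos [538.9 -47.  159.6] yaw 230.0 tiltxy -0.023 0.016 F [-5.6 -2.1  1.3] tz [-0.53  1.68 -0.25] w 21.3 j1,j6 [0.2  0.69]
152.18266197600607 118.2768852753413
```

Emit:
drive_tool([
  {"dx": 0.2, "dy": 0.1, "dz": 0, "spin": 0, "claw": 1},
  {"dx": 0.2, "dy": 0.1, "dz": 0, "spin": 0, "claw": 1},
  {"dx": 0.2, "dy": 0.1, "dz": 0, "spin": 0, "claw": 1},
])

```text
time_s: 30.55
position: [541.3, -45.2, 159.2]
tool_rot: [-0.422, 0.906, 0.015, -0.029]
force: [-13.8, -7.5, 5.5]
width: 21.9
```

```bash
python3 -c "
from h import *
o=st();p=o['position'][:2]-[611,-181];print(np.linalg.norm(p),np.degrees(np.arctan2(p[1],p[0]))%360)"
```

```text
t 30.55 pos [541.3 -45.2 159.2] yaw 229.9 tiltxy -0.065 0.003 F [-13.8  -7.5   5.5] tz [-2.15  3.64  0.13] w 21.9 j1,j6 [0.21 0.68]
152.64667491891075 117.16784006774476
```

Emit:
drive_tool([
  {"dx": 0, "dy": 0, "dz": 0, "spin": 0, "claw": 0},
  {"dx": 0, "dy": 0, "dz": 0, "spin": 0, "claw": 0},
  {"dx": 0, "dy": 0, "dz": 0.6, "spin": 0, "claw": 0},
  {"dx": 0, "dy": 0, "dz": 0.9, "spin": 0, "claw": 0},
  {"dx": -0.3, "dy": 0.8, "dz": 0.5, "spin": 0, "claw": 0},
  {"dx": -0.3, "dy": 0.95, "dz": 0, "spin": 0, "claw": 0},
  {"dx": -0.3, "dy": 0.95, "dz": 0, "spin": 0, "claw": 0},
  {"dx": -0.3, "dy": 0.95, "dz": 0, "spin": 0, "claw": 0},
  {"dx": -0.3, "dy": 0.95, "dz": 0, "spin": 0, "claw": 0},
  {"dx": -0.3, "dy": 0.95, "dz": 0, "spin": 0, "claw": 0},
  {"dx": -0.3, "dy": 0.95, "dz": 0, "spin": 0, "claw": 0},
  {"dx": -0.3, "dy": 0.95, "dz": 0, "spin": 0, "claw": 0},
])

```text
time_s: 31.55
position: [477.8, 187.5, 230.8]
tool_rot: [-0.42, 0.907, 0.014, -0.009]
force: [0.6, 0.3, 0.4]
width: 43.6
```

```bash
python3 -c "
from h import *
st();crop('top',295,150,435,270,'t9.png',5)
crop('side',215,110,375,220,'s9.png',4)
"
```

```text
t 31.55 pos [477.8 187.5 230.8] yaw 229.7 tiltxy -0.028 0.018 F [0.6 0.3 0.4] tz [-0.05  0.02  0.  ] w 43.6 j1,j6 [0.67 0.21]
```

View pics/t9.png

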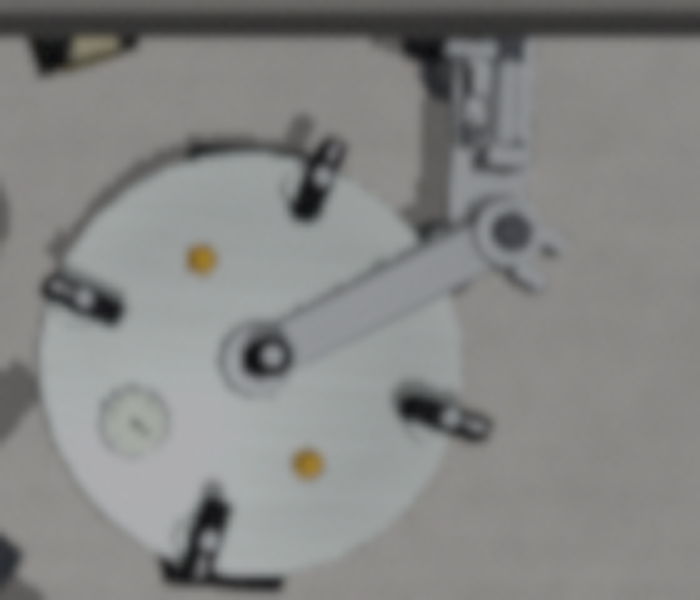

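```bash
python3 - <<'E'
from h import *
f=grab_frame("top")
c=cv2.resize(f[150:270,295:435],None,fx=5,fy=5,interpolation=cv2.INTER_CUBIC)
g=cv2.cvtColor(c,cv2.COLOR_RGB2GRAY)
P=[]
for nm,(u,v) in dict(top=(318,181),left=(83,298),bot=(208,537),right=(445,416)).items():
    w=52;y0,x0=v-w,u-w;r=g[max(0,y0):min(v+w,g.shape[0]),max(0,x0):u+w]
    for th in (60,75):
        m=(r<th).astype(np.uint8);m=cv2.morphologyEx(m,cv2.MORPH_CLOSE,np.ones((11,11)))
        k,l,s,ce=cv2.connectedComponentsWithStats(m);i=1+np.argmax(s[1:,4])
        pts=np.argwhere(l==i)[:,::-1]+[max(0,x0),max(0,y0)]
        X=np.array([at("top",295+(a+.5)/5-.5+0.0,150+(b+.5)/5-.5,150) for a,b in pts[::7]]);mu=X.mean(0)
        ev,V=np.linalg.eigh(np.cov((X-mu).T));d=V[:,1];
        L=np.ptp((X-mu)@d)
        e=mu-[541.5,-45.5]
        print(nm,th,mu.round(1),"r",np.linalg.norm(e).round(1),"ang",np.degrees(np.arctan2(e[1],e[0])).round(1),"bar",np.degrees(np.arctan2(d[1],d[0])).round(1)%180,"L",L.round(1),"n",s[i,4])
    P.append(mu)
print("mean",np.mean(P,0), "grip top",at("top",295+272/5,150+353/5,179),"pivot",at("top",295+511/5,150+231/5,145))
E
```

```text
top 60 [631.3 -72.7] r 93.8 ang -16.8 bar 166.4 L 39.6 n 1033
top 75 [634.1 -73.8] r 96.8 ang -17.0 bar 163.6 L 42.0 n 1531
left 60 [567.9  36.9] r 86.5 ang 72.3 bar 61.6 L 12.7 n 473
left 75 [568.1  37.6] r 87.2 ang 72.2 bar 58.5 L 15.0 n 656
bot 60 [439.8 -13.9] r 106.5 ang 162.8 bar 178.5 L 45.5 n 1883
bot 75 [438.3 -13.1] r 108.2 ang 162.6 bar 173.1 L 48.4 n 2773
right 60 [ 514.5 -128.6] r 87.3 ang -108.0 bar 74.8 L 20.6 n 812
right 75 [ 514.6 -128.6] r 87.3 ang -107.9 bar 72.4 L 22.6 n 1064
mean [538.764661   -44.48983968] grip top [541.4 -46.2] pivot [ 608.  -180.8]
```

View pics/s9.png

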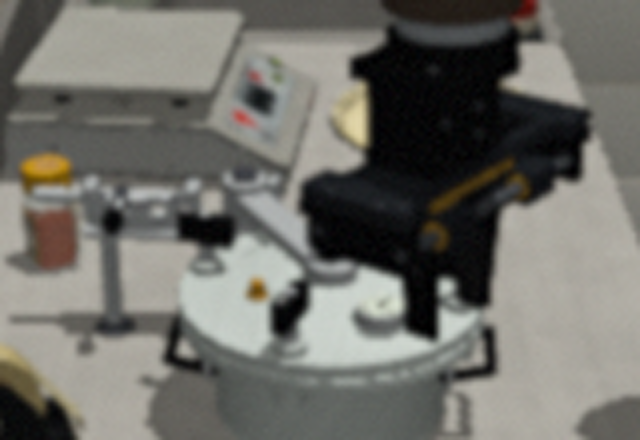

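Emit:
drive_tool([
  {"dx": -0.13, "dy": -0.85, "dz": 0, "spin": 0.5, "claw": 0},
  {"dx": -0.13, "dy": -0.85, "dz": 0, "spin": 0.5, "claw": 0},
  {"dx": -0.13, "dy": -0.85, "dz": 0, "spin": 0.5, "claw": 0},
  {"dx": -0.13, "dy": -0.85, "dz": 0, "spin": 0.5, "claw": 0},
  {"dx": -0.13, "dy": -0.85, "dz": 0, "spin": 0.5, "claw": 0},
  {"dx": -0.13, "dy": -0.85, "dz": 0, "spin": 0.5, "claw": 0},
  {"dx": -0.13, "dy": -0.85, "dz": 0, "spin": 0.5, "claw": 0},
  {"dx": -0.13, "dy": -0.75, "dz": 0, "spin": 0.5, "claw": 0},
  {"dx": 0, "dy": 0, "dz": -0.4, "spin": 0, "claw": 0},
  {"dx": 0, "dy": 0, "dz": -0.4, "spin": 0, "claw": 0},
  {"dx": 0, "dy": 0, "dz": 0, "spin": 0, "claw": 0},
], newtons=40)

```text
time_s: 32.62
position: [451.3, -25.6, 211.6]
tool_rot: [-0.601, 0.799, 0.009, 0.001]
force: [-0.6, -0.2, 0.4]
width: 43.4
```

```bash
cat >> h.py <<'E'
def to(x,y,z,yaw):
    o=st();p=o["position"];q=o["tool_rot"];d=(np.array([x,y,z])-p)/30;a=np.degrees(2*np.arctan2(q[1],q[0]));e=(yaw-a+180)%360-180
    print("shares",d.round(2),"spin",round(float(np.radians(e)/.1),2))
E
python3 -c "
from h import *
to(446,-15.6,148,252.5)"
```

```text
t 32.62 pos [451.3 -25.6 211.6] yaw 253.9 tiltxy -0.01 0.015 F [-0.6 -0.2  0.4] tz [-0.09  0.17 -0.04] w 43.4 j1,j6 [0.29 1.01]
shares [-0.18  0.33 -2.12] spin -0.24
```

Emit:
drive_tool([
  {"dx": -0.18, "dy": 0.33, "dz": -0.3, "spin": -0.2, "claw": 0},
  {"dx": 0, "dy": 0, "dz": -0.5, "spin": 0, "claw": 0},
  {"dx": 0, "dy": 0, "dz": -0.4, "spin": 0, "claw": 0},
  {"dx": 0, "dy": 0, "dz": 0, "spin": 0, "claw": 0},
])

```text
time_s: 32.95
position: [448.8, -17.3, 177.9]
tool_rot: [-0.591, 0.807, 0.007, 0.005]
force: [0.3, -0.7, 0.2]
width: 43.7
```

```bash
python3 -c "
from h import *
to(446,-15.6,148,252.5);crop('side',250,120,370,210,'s10.png',6)"
```

```text
t 32.95 pos [448.8 -17.3 177.9] yaw 252.5 tiltxy -0.001 0.017 F [ 0.3 -0.7  0.2] tz [-0.11  0.2   0.04] w 43.7 j1,j6 [0.31 0.96]
shares [-0.09  0.06 -1.  ] spin 0.01
```

View pics/s10.png

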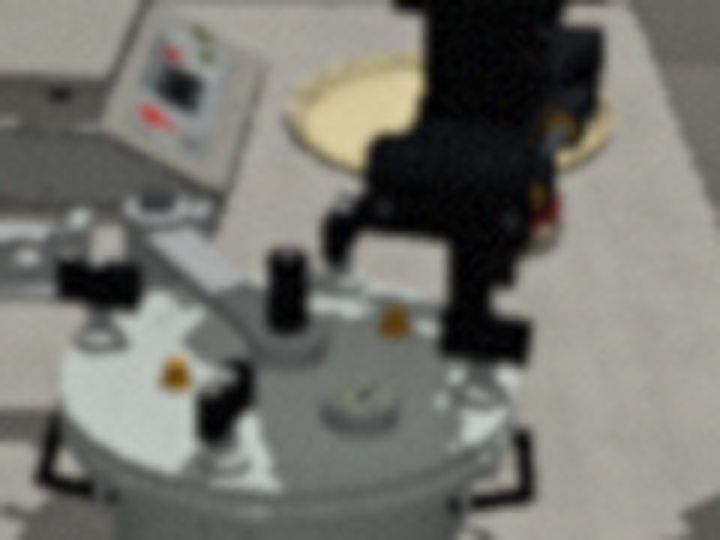

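Emit:
drive_tool([
  {"dx": -0.09, "dy": 0.06, "dz": -0.5, "spin": 0, "claw": 0},
  {"dx": 0, "dy": 0, "dz": -0.4, "spin": 0, "claw": 0},
  {"dx": 0, "dy": 0, "dz": -0.1, "spin": 0, "claw": 0.5},
  {"dx": 0, "dy": 0, "dz": 0, "spin": 0, "claw": 1},
  {"dx": 0, "dy": 0, "dz": 0, "spin": 0, "claw": 1},
  {"dx": 0, "dy": 0, "dz": 0, "spin": 0, "claw": 1},
  {"dx": 0, "dy": 0, "dz": 0, "spin": 0, "claw": 1},
], newtons=40)

```text
time_s: 33.58
position: [453.5, -15.1, 156.2]
tool_rot: [-0.592, 0.806, 0.002, 0.013]
force: [-0.9, -1.2, -1.5]
width: 18.0
```

```bash
python3 -c "
from h import *
to(446,-15.6,148,252.5-45)"
```

```text
t 33.58 pos [453.5 -15.1 156.2] yaw 252.6 tiltxy 0.017 0.019 F [-0.9 -1.2 -1.5] tz [-0.9   0.48 -0.03] w 18.0 j1,j6 [0.32 0.96]
shares [-0.25 -0.02 -0.27] spin -7.87
```

Emit:
drive_tool([
  {"dx": -0.25, "dy": -0.02, "dz": -0.2, "spin": 0, "claw": 1},
  {"dx": 0, "dy": 0, "dz": 0, "spin": 0, "claw": 1},
  {"dx": 0, "dy": 0, "dz": 0, "spin": 0, "claw": 1},
])

```text
time_s: 33.83
position: [450.9, -16.8, 155.0]
tool_rot: [-0.592, 0.805, -0.002, 0.017]
force: [2.5, 0.0, -7.8]
width: 13.8
```

```bash
python3 -c "
from h import *
to(446,-15.6,148,252.5-45)"
```

```text
t 33.83 pos [450.9 -16.8 155. ] yaw 252.7 tiltxy 0.03 0.017 F [ 2.5  0.  -7.8] tz [-0.38 -0.17 -0.16] w 13.8 j1,j6 [0.32 0.95]
shares [-0.16  0.04 -0.23] spin -7.88
```

Emit:
drive_tool([
  {"dx": -0.01, "dy": -0.01, "dz": 0, "spin": -1, "claw": 1},
  {"dx": -0.01, "dy": -0.01, "dz": 0, "spin": -1, "claw": 1},
  {"dx": -0.01, "dy": -0.01, "dz": 0, "spin": -1, "claw": 1},
  {"dx": -0.01, "dy": -0.01, "dz": 0, "spin": -1, "claw": 1},
  {"dx": -0.01, "dy": -0.01, "dz": 0, "spin": -1, "claw": 1},
  {"dx": -0.01, "dy": -0.01, "dz": 0, "spin": -1, "claw": 1},
  {"dx": -0.01, "dy": -0.01, "dz": 0, "spin": -1, "claw": 1},
])

```text
time_s: 34.42
position: [448.7, -19.3, 153.1]
tool_rot: [-0.267, 0.964, -0.009, 0.014]
force: [-0.3, 0.2, -2.4]
width: 13.7
```

```bash
python3 -c "
from h import *
to(446,-15.6,148,252.5-45)"
```

```text
t 34.42 pos [448.7 -19.3 153.1] yaw 211.0 tiltxy 0.032 -0.009 F [-0.3  0.2 -2.4] tz [-0.03  0.13  0.06] w 13.7 j1,j6 [0.33 0.19]
shares [-0.09  0.12 -0.17] spin -0.61
```

Emit:
drive_tool([
  {"dx": 0, "dy": 0, "dz": 0, "spin": -0.7, "claw": 1},
  {"dx": 0, "dy": 0, "dz": 0, "spin": 0, "claw": 0},
  {"dx": 0, "dy": 0, "dz": 0, "spin": 0, "claw": 0},
  {"dx": 0, "dy": 0, "dz": 0, "spin": 0, "claw": 0},
  {"dx": 0, "dy": 0, "dz": 0.8, "spin": 0, "claw": 0},
  {"dx": 0, "dy": 0, "dz": 0.9, "spin": 0, "claw": 0},
  {"dx": 0.5, "dy": -0.15, "dz": 0.3, "spin": 1, "claw": 0},
  {"dx": 0.8, "dy": -0.25, "dz": 0, "spin": 1, "claw": 0},
  {"dx": 0.8, "dy": -0.25, "dz": 0, "spin": 1, "claw": 0},
  {"dx": 0.8, "dy": -0.25, "dz": 0, "spin": 1, "claw": 0},
  {"dx": 0.8, "dy": -0.25, "dz": 0, "spin": 1, "claw": 0},
  {"dx": 0.8, "dy": -0.25, "dz": 0, "spin": 1, "claw": 0},
  {"dx": 0.8, "dy": -0.25, "dz": 0, "spin": 1, "claw": 0},
  {"dx": 0.5, "dy": -0.1, "dz": 0, "spin": 0.8, "claw": 0},
  {"dx": 0, "dy": 0, "dz": 0, "spin": 0, "claw": 0},
])

```text
time_s: 35.67
position: [629.2, -74.3, 217.7]
tool_rot: [-0.608, 0.794, -0.004, 0.019]
force: [-0.6, 1.0, -0.5]
width: 43.4
```

```bash
python3 -c "
from h import *
to(636.8,-75.8,146,252.5)"
```

```text
t 35.67 pos [629.2 -74.3 217.7] yaw 254.9 tiltxy 0.035 0.016 F [-0.6  1.  -0.5] tz [-0.1   0.22 -0.02] w 43.4 j1,j6 [0.13 1.18]
shares [ 0.25 -0.05 -2.39] spin -0.42
```

Emit:
drive_tool([
  {"dx": 0.2, "dy": -0.05, "dz": -0.4, "spin": -0.4, "claw": 0},
  {"dx": 0, "dy": 0, "dz": -0.6, "spin": 0, "claw": 0},
  {"dx": 0, "dy": 0, "dz": -0.6, "spin": 0, "claw": 0},
  {"dx": 0, "dy": 0, "dz": -0.6, "spin": 0, "claw": 0},
  {"dx": -0.02, "dy": 0, "dz": -0.2, "spin": 0, "claw": 0},
  {"dx": -0.02, "dy": 0, "dz": -0.02, "spin": 0, "claw": 0},
])

```text
time_s: 36.17
position: [632.7, -75.4, 143.3]
tool_rot: [-0.59, 0.807, -0.005, 0.02]
force: [-0.5, -0.9, 0.4]
width: 43.3
```

```bash
python3 -c "
from h import *
to(636.8,-75.8,146,252.5)"
```

```text
t 36.17 pos [632.7 -75.4 143.3] yaw 252.3 tiltxy 0.037 0.015 F [-0.5 -0.9  0.4] tz [-0.1   0.16  0.02] w 43.3 j1,j6 [0.13 1.14]
shares [ 0.14 -0.01  0.09] spin 0.04
```

Emit:
drive_tool([
  {"dx": 0.1, "dy": 0, "dz": 0.1, "spin": 0, "claw": 1},
  {"dx": 0, "dy": 0, "dz": 0, "spin": 0, "claw": 1},
  {"dx": 0, "dy": 0, "dz": 0, "spin": 0, "claw": 1},
  {"dx": 0, "dy": 0, "dz": 0, "spin": 0, "claw": 1},
  {"dx": 0, "dy": 0, "dz": 0, "spin": 0, "claw": 1},
  {"dx": 0, "dy": 0, "dz": 0, "spin": 0, "claw": 1},
  {"dx": 0, "dy": 0, "dz": 0, "spin": -1, "claw": 1},
  {"dx": 0, "dy": 0, "dz": 0, "spin": -1, "claw": 1},
  {"dx": 0, "dy": 0, "dz": 0, "spin": -1, "claw": 1},
  {"dx": 0, "dy": 0, "dz": 0, "spin": -1, "claw": 1},
  {"dx": 0, "dy": 0, "dz": 0, "spin": -1, "claw": 1},
  {"dx": 0, "dy": 0, "dz": 0, "spin": -1, "claw": 1},
  {"dx": 0, "dy": 0, "dz": 0, "spin": -1, "claw": 1},
])

```text
time_s: 37.25
position: [635.8, -76.8, 149.2]
tool_rot: [-0.262, 0.965, -0.013, 0.016]
force: [1.4, -0.0, -2.7]
width: 14.3
```

```bash
python3 -c "
from h import *
to(636.8,-75.8,146,252.5-45)"
```

```text
t 37.25 pos [635.8 -76.8 149.2] yaw 210.4 tiltxy 0.038 -0.017 F [ 1.4 -0.  -2.7] tz [-0.14  0.04  0.11] w 14.3 j1,j6 [0.14 0.37]
shares [ 0.03  0.03 -0.11] spin -0.51
```

Emit:
drive_tool([
  {"dx": 0, "dy": 0, "dz": 0, "spin": -0.6, "claw": 1},
  {"dx": 0, "dy": 0, "dz": 0, "spin": 0, "claw": 0},
  {"dx": 0, "dy": 0, "dz": 0, "spin": 0, "claw": 0},
  {"dx": 0, "dy": 0, "dz": 0, "spin": 0, "claw": 0},
  {"dx": 0, "dy": 0, "dz": 0.8, "spin": 0, "claw": 0},
  {"dx": 0, "dy": 0, "dz": 0.9, "spin": 0, "claw": 0},
  {"dx": -0.3, "dy": 0.55, "dz": 0.3, "spin": -1, "claw": 0},
  {"dx": -0.3, "dy": 0.6, "dz": 0, "spin": -1, "claw": 0},
  {"dx": -0.3, "dy": 0.6, "dz": 0, "spin": -1, "claw": 0},
  {"dx": -0.3, "dy": 0.6, "dz": 0, "spin": -1, "claw": 0},
  {"dx": -0.3, "dy": 0.6, "dz": 0, "spin": -1, "claw": 0},
  {"dx": -0.3, "dy": 0.6, "dz": 0, "spin": -1, "claw": 0},
  {"dx": -0.3, "dy": 0.6, "dz": 0, "spin": -0.9, "claw": 0},
  {"dx": 0, "dy": 0, "dz": 0, "spin": 0, "claw": 0},
])

```text
time_s: 38.42
position: [571.2, 50.8, 216.9]
tool_rot: [0.124, 0.992, -0.016, 0.015]
force: [0.0, 0.5, -0.3]
width: 43.6
```

```bash
python3 -c "
from h import *
to(571.5,49.7,146,162.5)"
```

```text
t 38.42 pos [571.2  50.8 216.9] yaw 165.7 tiltxy 0.026 -0.036 F [ 0.   0.5 -0.3] tz [ 0.04  0.13 -0.  ] w 43.6 j1,j6 [ 0.39 -0.67]
shares [ 0.01 -0.04 -2.36] spin -0.56
```

Emit:
drive_tool([
  {"dx": 0, "dy": -0.03, "dz": -0.4, "spin": -0.5, "claw": 0},
  {"dx": 0, "dy": 0, "dz": -0.6, "spin": 0, "claw": 0},
  {"dx": 0, "dy": 0, "dz": -0.6, "spin": 0, "claw": 0},
  {"dx": 0, "dy": 0, "dz": -0.55, "spin": 0, "claw": 0},
  {"dx": -0.02, "dy": 0, "dz": -0.15, "spin": 0, "claw": 0},
  {"dx": -0.02, "dy": 0, "dz": -0.02, "spin": 0, "claw": 0},
])

```text
time_s: 38.92
position: [572.3, 50.3, 149.9]
tool_rot: [0.143, 0.989, -0.014, 0.02]
force: [0.4, 0.3, -0.0]
width: 43.7
```

```bash
python3 -c "
from h import *
to(571.5,49.7,146,162.5)"
```

```text
t 38.92 pos [572.3  50.3 149.9] yaw 163.6 tiltxy 0.035 -0.034 F [ 0.4  0.3 -0. ] tz [0.1  0.15 0.04] w 43.7 j1,j6 [ 0.39 -0.71]
shares [-0.03 -0.02 -0.13] spin -0.19
```

Emit:
drive_tool([
  {"dx": -0.03, "dy": -0.02, "dz": -0.13, "spin": -0.1, "claw": 1},
  {"dx": 0, "dy": 0, "dz": 0, "spin": 0, "claw": 1},
  {"dx": 0, "dy": 0, "dz": 0, "spin": 0, "claw": 1},
  {"dx": 0, "dy": 0, "dz": 0, "spin": 0, "claw": 1},
  {"dx": 0, "dy": 0, "dz": 0, "spin": 0, "claw": 1},
  {"dx": 0, "dy": 0, "dz": 0, "spin": 0, "claw": 1},
  {"dx": 0, "dy": 0, "dz": 0, "spin": -1, "claw": 1},
  {"dx": 0, "dy": 0, "dz": 0, "spin": -1, "claw": 1},
  {"dx": 0, "dy": 0, "dz": 0, "spin": -1, "claw": 1},
  {"dx": 0, "dy": 0, "dz": 0, "spin": -1, "claw": 1},
  {"dx": 0, "dy": 0, "dz": 0, "spin": -1, "claw": 1},
  {"dx": 0, "dy": 0, "dz": 0, "spin": -1, "claw": 1},
  {"dx": 0, "dy": 0, "dz": 0, "spin": -1, "claw": 1},
])

```text
time_s: 40.0
position: [572.8, 49.5, 147.5]
tool_rot: [0.491, 0.871, -0.02, 0.015]
force: [1.0, -1.7, -2.1]
width: 13.5
```

```bash
python3 -c "
from h import *
to(571.5,49.7,146,162.5-45)"
```

```text
t 40.0 pos [572.8  49.5 147.5] yaw 121.2 tiltxy 0.007 -0.05 F [ 1.  -1.7 -2.1] tz [ 0.22 -0.03  0.12] w 13.5 j1,j6 [ 0.39 -1.46]
shares [-0.04  0.01 -0.05] spin -0.65
```

Emit:
drive_tool([
  {"dx": 0, "dy": 0, "dz": 0, "spin": -0.7, "claw": 1},
  {"dx": 0, "dy": 0, "dz": 0, "spin": 0, "claw": 0},
  {"dx": 0, "dy": 0, "dz": 0, "spin": 0, "claw": 0},
  {"dx": 0, "dy": 0, "dz": 0, "spin": 0, "claw": 0},
  {"dx": 0, "dy": 0, "dz": 0.8, "spin": 0, "claw": 0},
  {"dx": 0, "dy": 0, "dz": 0.9, "spin": 0, "claw": 0},
  {"dx": 0, "dy": 0, "dz": 0.6, "spin": 0, "claw": 0},
  {"dx": -0.25, "dy": -0.7, "dz": 0, "spin": 1, "claw": 0},
  {"dx": -0.26, "dy": -0.8, "dz": 0, "spin": 1, "claw": 0},
  {"dx": -0.26, "dy": -0.8, "dz": 0, "spin": 1, "claw": 0},
  {"dx": -0.26, "dy": -0.8, "dz": 0, "spin": 1, "claw": 0},
  {"dx": -0.26, "dy": -0.8, "dz": 0, "spin": 1, "claw": 0},
  {"dx": -0.26, "dy": -0.8, "dz": 0, "spin": 1, "claw": 0},
  {"dx": -0.26, "dy": -0.8, "dz": 0, "spin": 1, "claw": 0},
  {"dx": -0.25, "dy": -0.7, "dz": 0, "spin": 0.5, "claw": 0},
  {"dx": 0, "dy": 0, "dz": 0, "spin": 0, "claw": 0},
])

```text
time_s: 41.33
position: [509.5, -141.5, 224.4]
tool_rot: [0.142, 0.989, -0.011, 0.027]
force: [-0.1, -0.2, 0.1]
width: 43.6
```

```bash
python3 -c "
from h import *
to(511.3,-141.1,146,162.5)"
```

```text
t 41.33 pos [ 509.5 -141.5  224.4] yaw 163.7 tiltxy 0.051 -0.03 F [-0.1 -0.2  0.1] tz [0.15 0.16 0.03] w 43.6 j1,j6 [ 0.05 -0.36]
shares [ 0.06  0.01 -2.61] spin -0.21
```

Emit:
drive_tool([
  {"dx": 0.03, "dy": 0, "dz": -0.4, "spin": -0.2, "claw": 0},
  {"dx": 0, "dy": 0, "dz": -0.6, "spin": 0, "claw": 0},
  {"dx": 0, "dy": 0, "dz": -0.7, "spin": 0, "claw": 0},
  {"dx": 0, "dy": 0, "dz": -0.65, "spin": 0, "claw": 0},
  {"dx": -0.02, "dy": 0, "dz": -0.15, "spin": 0, "claw": 0},
  {"dx": -0.02, "dy": 0, "dz": -0.02, "spin": 0, "claw": 0},
])

```text
time_s: 41.83
position: [511.3, -141.7, 150.8]
tool_rot: [0.152, 0.988, -0.011, 0.033]
force: [-0.5, -0.5, 1.3]
width: 43.5
```

```bash
python3 -c "
from h import *
to(511.3,-141.1,146,162.5)"
```

```text
t 41.83 pos [ 511.3 -141.7  150.8] yaw 162.5 tiltxy 0.062 -0.032 F [-0.5 -0.5  1.3] tz [ 0.1   0.19 -0.04] w 43.5 j1,j6 [ 0.06 -0.39]
shares [ 0.    0.02 -0.16] spin -0.01
```

Emit:
drive_tool([
  {"dx": -0.02, "dy": 0.02, "dz": -0.16, "spin": 0, "claw": 1},
  {"dx": 0, "dy": 0, "dz": 0, "spin": 0, "claw": 1},
  {"dx": 0, "dy": 0, "dz": 0, "spin": 0, "claw": 1},
  {"dx": 0, "dy": 0, "dz": 0, "spin": 0, "claw": 1},
  {"dx": 0, "dy": 0, "dz": 0, "spin": 0, "claw": 1},
  {"dx": 0, "dy": 0, "dz": 0, "spin": 0, "claw": 1},
  {"dx": 0, "dy": 0, "dz": 0, "spin": -1, "claw": 1},
  {"dx": 0, "dy": 0, "dz": 0, "spin": -1, "claw": 1},
  {"dx": 0, "dy": 0, "dz": 0, "spin": -1, "claw": 1},
  {"dx": 0, "dy": 0, "dz": 0, "spin": -1, "claw": 1},
  {"dx": 0, "dy": 0, "dz": 0, "spin": -1, "claw": 1},
  {"dx": 0, "dy": 0, "dz": 0, "spin": -1, "claw": 1},
  {"dx": 0, "dy": 0, "dz": 0, "spin": -1, "claw": 1},
])

```text
time_s: 42.92
position: [511.6, -139.9, 147.1]
tool_rot: [0.494, 0.869, -0.021, 0.028]
force: [1.5, -2.0, -3.2]
width: 14.1
```

```bash
python3 -c "
from h import *
to(511.3,-141.1,146,162.5-45)"
```

```text
t 42.92 pos [ 511.6 -139.9  147.1] yaw 120.7 tiltxy 0.028 -0.065 F [ 1.5 -2.  -3.2] tz [ 0.03 -0.14  0.11] w 14.1 j1,j6 [ 0.08 -1.17]
shares [-0.01 -0.04 -0.04] spin -0.56
```

Emit:
drive_tool([
  {"dx": 0, "dy": 0, "dz": 0, "spin": -0.6, "claw": 1},
  {"dx": 0, "dy": 0, "dz": 0, "spin": 0, "claw": 0},
  {"dx": 0, "dy": 0, "dz": 0, "spin": 0, "claw": 0},
  {"dx": 0, "dy": 0, "dz": 0, "spin": 0, "claw": 0},
  {"dx": 0, "dy": 0, "dz": 0.8, "spin": 0, "claw": 0},
  {"dx": 0, "dy": 0, "dz": 0.9, "spin": 0, "claw": 0},
  {"dx": -0.3, "dy": 0.9, "dz": 0.5, "spin": 1, "claw": 0},
  {"dx": -0.3, "dy": 0.95, "dz": 0, "spin": 1, "claw": 0},
  {"dx": -0.3, "dy": 0.95, "dz": 0, "spin": 1, "claw": 0},
  {"dx": -0.3, "dy": 0.95, "dz": 0, "spin": 1, "claw": 0},
  {"dx": 0, "dy": 0.95, "dz": 0, "spin": 1, "claw": 0},
  {"dx": 0, "dy": 0.95, "dz": 0, "spin": 1, "claw": 0},
  {"dx": 0, "dy": 0.95, "dz": 0, "spin": 1, "claw": 0},
  {"dx": 0, "dy": 0.95, "dz": 0, "spin": 1, "claw": 0},
  {"dx": 0, "dy": 0.95, "dz": 0, "spin": 1, "claw": 0},
  {"dx": 0, "dy": 0.95, "dz": 0, "spin": 1, "claw": 0},
  {"dx": 0, "dy": 0.95, "dz": 0, "spin": 1, "claw": 0},
])

```text
time_s: 44.33
position: [473.6, 181.6, 223.7]
tool_rot: [-0.032, 0.999, 0.003, 0.042]
force: [-0.3, 0.1, 0.0]
width: 43.7
```

```bash
cat > bars.py <<'E'
from h import *
st()
f=grab_frame("top");cv2.imwrite("pics/raw_%.0f.png"%get_obs()["time_s"],f[:,:,::-1])
k=5
g=cv2.resize(cv2.cvtColor(f,cv2.COLOR_RGB2GRAY),None,fx=k,fy=k,interpolation=cv2.INTER_CUBIC)
for nm,p in dict(a=(636.8,-75.8),b=(571.5,49.7),c=(446,-15.6),d=(511.3,-141.1)).items():
    # synthetic bar silhouette correlated over angle
    u,v=proj("top",(*p,150));U,V=int(u*k),int(v*k);w=70
    best=[]
    for t in np.arange(0,180,2):
        m=np.zeros_like(g)
        cs=[]
        for z in(139,161):
            for sx,sy in((23,7),(23,-7),(-23,-7),(-23,7)):
                c_,s_=np.cos(np.radians(t)),np.sin(np.radians(t))
                cs.append((np.array(proj("top",(p[0]+c_*sx-s_*sy,p[1]+s_*sx+c_*sy,z)))+.5)*k)
        cv2.fillConvexPoly(m,cv2.convexHull(np.array(cs).astype(np.int32)),1)
        r=g[V-w:V+w,U-w:U+w].astype(float);mm=m[V-w:V+w,U-w:U+w]
        best.append((r[mm>0].mean()-r[mm==0].mean(),t))
    best.sort();print(nm,[(round(b[0]),int(b[1])) for b in best[:3]])
E
python3 bars.py
```

```text
t 44.33 pos [473.6 181.6 223.7] yaw 183.6 tiltxy 0.083 0.009 F [-0.3  0.1  0. ] tz [-0.04  0.15 -0.01] w 43.7 j1,j6 [ 0.72 -0.68]
a [(-57, 114), (-57, 118), (-57, 116)]
b [(-67, 26), (-66, 28), (-66, 30)]
c [(-64, 122), (-64, 126), (-63, 128)]
d [(-68, 32), (-68, 28), (-67, 26)]
```

Emit:
drive_tool([
  {"dx": -0.1, "dy": -0.8, "dz": 0, "spin": 0.8, "claw": 0},
  {"dx": -0.13, "dy": -0.8, "dz": 0, "spin": 0.8, "claw": 0},
  {"dx": -0.13, "dy": -0.8, "dz": 0, "spin": 0.8, "claw": 0},
  {"dx": -0.13, "dy": -0.8, "dz": 0, "spin": 0.8, "claw": 0},
  {"dx": -0.13, "dy": -0.8, "dz": 0, "spin": 0.8, "claw": 0},
  {"dx": -0.13, "dy": -0.8, "dz": 0, "spin": 0, "claw": 0},
  {"dx": -0.13, "dy": -0.8, "dz": 0, "spin": 0, "claw": 0},
  {"dx": -0.1, "dy": -0.7, "dz": -0.3, "spin": 0, "claw": 0},
  {"dx": -0.02, "dy": 0, "dz": -0.3, "spin": 0, "claw": 0},
  {"dx": -0.02, "dy": 0, "dz": 0, "spin": 0, "claw": 0},
])

```text
time_s: 45.22
position: [443.4, -5.0, 210.2]
tool_rot: [-0.254, 0.966, 0.015, 0.048]
force: [-1.1, -0.2, -0.3]
width: 43.4
```

```bash
python3 -c "
from h import *
to(446,-15.6,145,207)"
```

```text
t 45.22 pos [443.4  -5.  210.2] yaw 209.5 tiltxy 0.086 0.054 F [-1.1 -0.2 -0.3] tz [-0.1   0.38 -0.02] w 43.4 j1,j6 [0.34 0.19]
shares [ 0.09 -0.35 -2.17] spin -0.43
```

Emit:
drive_tool([
  {"dx": 0.05, "dy": -0.33, "dz": -0.3, "spin": -0.4, "claw": 0},
  {"dx": 0, "dy": 0, "dz": -0.6, "spin": 0, "claw": 0},
  {"dx": -0.02, "dy": 0, "dz": -0.7, "spin": 0, "claw": 0},
  {"dx": -0.02, "dy": 0, "dz": -0.5, "spin": 0, "claw": 0},
  {"dx": -0.02, "dy": 0, "dz": -0.02, "spin": 0, "claw": 0},
])

```text
time_s: 45.63
position: [445.9, -12.9, 148.4]
tool_rot: [-0.236, 0.97, 0.014, 0.054]
force: [-0.5, -0.1, 0.1]
width: 43.9
```

```bash
python3 -c "
from h import *
to(446,-15.6,145,207)"
```

```text
t 45.63 pos [445.9 -12.9 148.4] yaw 207.4 tiltxy 0.098 0.052 F [-0.5 -0.1  0.1] tz [-0.13  0.37 -0.01] w 43.9 j1,j6 [0.32 0.17]
shares [ 0.   -0.09 -0.11] spin -0.07
```

Emit:
drive_tool([
  {"dx": -0.02, "dy": -0.09, "dz": -0.12, "spin": 0, "claw": 1},
  {"dx": -0.02, "dy": 0, "dz": 0, "spin": 0, "claw": 1},
  {"dx": -0.02, "dy": 0, "dz": 0, "spin": 0, "claw": 1},
  {"dx": 0, "dy": 0, "dz": 0, "spin": 0, "claw": 1},
  {"dx": 0, "dy": 0, "dz": 0, "spin": 0, "claw": 1},
  {"dx": 0, "dy": 0, "dz": 0, "spin": 0, "claw": 1},
  {"dx": 0, "dy": 0, "dz": 0, "spin": -1, "claw": 1},
  {"dx": 0, "dy": 0, "dz": -0.01, "spin": -1, "claw": 1},
  {"dx": 0, "dy": 0, "dz": -0.01, "spin": -1, "claw": 1},
  {"dx": 0, "dy": 0, "dz": -0.01, "spin": -1, "claw": 1},
  {"dx": 0, "dy": 0, "dz": -0.01, "spin": -1, "claw": 1},
  {"dx": 0, "dy": 0, "dz": -0.01, "spin": -1, "claw": 1},
  {"dx": 0, "dy": 0, "dz": -0.01, "spin": -1, "claw": 1},
])

```text
time_s: 46.72
position: [446.3, -13.8, 146.1]
tool_rot: [0.123, 0.991, -0.007, 0.057]
force: [1.5, -1.3, -2.6]
width: 14.9
```

```bash
python3 -c "
from h import *
to(446,-15.6,145,252.5-92)"
```

```text
t 46.72 pos [446.3 -13.8 146.1] yaw 165.9 tiltxy 0.112 -0.028 F [ 1.5 -1.3 -2.6] tz [-0.09  0.3   0.05] w 14.9 j1,j6 [ 0.38 -0.7 ]
shares [-0.01 -0.06 -0.04] spin -0.94
```

Spin on to the stop and watch torque.

Emit:
drive_tool([
  {"dx": 0, "dy": 0, "dz": -0.01, "spin": -0.9, "claw": 1},
  {"dx": 0, "dy": 0, "dz": 0, "spin": -0.6, "claw": 1},
  {"dx": 0, "dy": 0, "dz": 0, "spin": -0.6, "claw": 1},
])

```text
time_s: 46.97
position: [446.3, -13.8, 145.8]
tool_rot: [0.229, 0.972, -0.014, 0.056]
force: [1.4, 1.4, -2.0]
width: 15.6
```

```bash
python3 -c "
from h import *
to(446,-15.6,145,252.5-92)"
```

```text
t 46.97 pos [446.3 -13.8 145.8] yaw 153.5 tiltxy 0.102 -0.053 F [ 1.4  1.4 -2. ] tz [0.43 0.72 0.97] w 15.6 j1,j6 [ 0.39 -0.96]
shares [-0.01 -0.06 -0.03] spin 1.23
```

Emit:
drive_tool([
  {"dx": 0, "dy": 0, "dz": 0, "spin": 0, "claw": 0},
  {"dx": 0, "dy": 0, "dz": 0, "spin": 0, "claw": 0},
  {"dx": 0, "dy": 0, "dz": 0, "spin": 0, "claw": 0},
  {"dx": 0, "dy": 0, "dz": 0.8, "spin": 0, "claw": 0},
  {"dx": 0, "dy": 0, "dz": 0.9, "spin": 0, "claw": 0},
  {"dx": 0, "dy": 0, "dz": 0.7, "spin": 0, "claw": 0},
  {"dx": 0.6, "dy": -0.2, "dz": 0, "spin": 1, "claw": 0},
  {"dx": 0.7, "dy": -0.23, "dz": 0, "spin": 1, "claw": 0},
  {"dx": 0.7, "dy": -0.23, "dz": 0, "spin": 1, "claw": 0},
  {"dx": 0.7, "dy": -0.23, "dz": 0, "spin": 1, "claw": 0},
  {"dx": 0.7, "dy": -0.23, "dz": 0, "spin": 1, "claw": 0},
  {"dx": 0.7, "dy": -0.23, "dz": 0, "spin": 1, "claw": 0},
  {"dx": 0.7, "dy": -0.23, "dz": 0, "spin": 1, "claw": 0},
  {"dx": 0.7, "dy": -0.23, "dz": 0, "spin": 1, "claw": 0},
  {"dx": 0.6, "dy": -0.2, "dz": 0, "spin": 0.8, "claw": 0},
  {"dx": 0, "dy": 0, "dz": 0, "spin": 0, "claw": 0},
])

```text
time_s: 48.3
position: [638.0, -79.2, 227.4]
tool_rot: [-0.233, 0.97, 0.016, 0.064]
force: [0.1, 1.0, -0.1]
width: 43.3
```

```bash
python3 -c "
from h import *
to(636.8,-75.8,145,207)"
```

```text
t 48.3 pos [638.  -79.2 227.4] yaw 207.0 tiltxy 0.116 0.061 F [ 0.1  1.  -0.1] tz [-0.2   0.32  0.01] w 43.3 j1,j6 [0.1  0.39]
shares [-0.04  0.11 -2.75] spin 0.0
```

Emit:
drive_tool([
  {"dx": -0.05, "dy": 0.1, "dz": -0.4, "spin": 0, "claw": 0},
  {"dx": -0.02, "dy": 0, "dz": -0.65, "spin": 0, "claw": 0},
  {"dx": -0.02, "dy": 0, "dz": -0.7, "spin": 0, "claw": 0},
  {"dx": -0.02, "dy": 0, "dz": -0.7, "spin": 0, "claw": 0},
  {"dx": -0.02, "dy": 0, "dz": -0.2, "spin": 0, "claw": 0},
  {"dx": -0.02, "dy": 0, "dz": -0.02, "spin": 0, "claw": 0},
])

```text
time_s: 48.8
position: [634.0, -78.0, 146.8]
tool_rot: [-0.23, 0.971, 0.016, 0.067]
force: [0.5, 0.2, 0.2]
width: 43.4
```

```bash
python3 -c "
from h import *
to(636.8,-75.8,145,207)"
```

```text
t 48.8 pos [634.  -78.  146.8] yaw 206.7 tiltxy 0.122 0.061 F [0.5 0.2 0.2] tz [-0.12  0.34  0.04] w 43.4 j1,j6 [0.11 0.4 ]
shares [ 0.09  0.07 -0.06] spin 0.06
```

Emit:
drive_tool([
  {"dx": 0.08, "dy": 0.08, "dz": -0.08, "spin": 0, "claw": 1},
  {"dx": -0.02, "dy": 0, "dz": 0, "spin": 0, "claw": 1},
  {"dx": -0.02, "dy": 0, "dz": 0, "spin": 0, "claw": 1},
  {"dx": 0, "dy": 0, "dz": 0, "spin": 0, "claw": 1},
  {"dx": 0, "dy": 0, "dz": 0, "spin": 0, "claw": 1},
  {"dx": 0, "dy": 0, "dz": 0, "spin": 0, "claw": 1},
  {"dx": 0, "dy": 0, "dz": 0, "spin": -1, "claw": 1},
  {"dx": 0, "dy": 0, "dz": -0.01, "spin": -1, "claw": 1},
  {"dx": 0, "dy": 0, "dz": -0.01, "spin": -1, "claw": 1},
  {"dx": 0, "dy": 0, "dz": -0.01, "spin": -1, "claw": 1},
  {"dx": 0, "dy": 0, "dz": -0.01, "spin": -1, "claw": 1},
  {"dx": 0, "dy": 0, "dz": -0.01, "spin": -1, "claw": 1},
  {"dx": 0, "dy": 0, "dz": -0.01, "spin": -1, "claw": 1},
  {"dx": 0, "dy": 0, "dz": -0.01, "spin": -0.9, "claw": 1},
  {"dx": 0, "dy": 0, "dz": 0, "spin": -0.5, "claw": 1},
  {"dx": 0, "dy": 0, "dz": 0, "spin": -0.5, "claw": 1},
])

```text
time_s: 50.13
position: [636.6, -75.4, 146.5]
tool_rot: [0.227, 0.971, -0.018, 0.068]
force: [0.9, -0.2, -1.3]
width: 15.8
```

```bash
python3 -c "
from h import *
to(636.8,-75.8,145,252.5-92)"
```

```text
t 50.13 pos [636.6 -75.4 146.5] yaw 153.6 tiltxy 0.124 -0.066 F [ 0.9 -0.2 -1.3] tz [0.16 0.82 0.85] w 15.8 j1,j6 [ 0.17 -0.71]
shares [ 0.01 -0.01 -0.05] spin 1.2
```

Emit:
drive_tool([
  {"dx": 0, "dy": 0, "dz": 0, "spin": 0, "claw": 0},
  {"dx": 0, "dy": 0, "dz": 0, "spin": 0, "claw": 0},
  {"dx": 0, "dy": 0, "dz": 0, "spin": 0, "claw": 0},
  {"dx": 0, "dy": 0, "dz": 0.8, "spin": 0, "claw": 0},
  {"dx": 0, "dy": 0, "dz": 0.9, "spin": 0, "claw": 0},
  {"dx": -0.3, "dy": 0.55, "dz": 0.4, "spin": -1, "claw": 0},
  {"dx": -0.32, "dy": 0.6, "dz": 0, "spin": -1, "claw": 0},
  {"dx": -0.32, "dy": 0.6, "dz": 0, "spin": -1, "claw": 0},
  {"dx": -0.32, "dy": 0.6, "dz": 0, "spin": -1, "claw": 0},
  {"dx": -0.32, "dy": 0.6, "dz": 0, "spin": -1, "claw": 0},
  {"dx": -0.32, "dy": 0.6, "dz": 0, "spin": -0.9, "claw": 0},
  {"dx": -0.32, "dy": 0.6, "dz": 0, "spin": 0, "claw": 0},
  {"dx": 0, "dy": 0, "dz": 0, "spin": 0, "claw": 0},
])

```text
time_s: 51.22
position: [570.7, 53.3, 218.3]
tool_rot: [0.514, 0.855, -0.031, 0.066]
force: [0.4, -0.0, 0.2]
width: 43.4
```

```bash
python3 -c "
from h import *
to(571.5,49.7,145,117)"
```

```text
t 51.22 pos [570.7  53.3 218.3] yaw 118.0 tiltxy 0.082 -0.12 F [ 0.4 -0.   0.2] tz [0.26 0.28 0.01] w 43.4 j1,j6 [ 0.45 -1.62]
shares [ 0.03 -0.12 -2.44] spin -0.18
```

Emit:
drive_tool([
  {"dx": 0.02, "dy": -0.11, "dz": -0.4, "spin": -0.15, "claw": 0},
  {"dx": 0, "dy": 0, "dz": -0.6, "spin": 0, "claw": 0},
  {"dx": 0, "dy": 0, "dz": -0.6, "spin": 0, "claw": 0},
  {"dx": 0, "dy": 0, "dz": -0.6, "spin": 0, "claw": 0},
  {"dx": -0.02, "dy": 0, "dz": -0.15, "spin": 0, "claw": 0},
  {"dx": -0.02, "dy": 0, "dz": -0.02, "spin": 0, "claw": 0},
])

```text
time_s: 51.72
position: [573.1, 50.8, 150.1]
tool_rot: [0.518, 0.852, -0.025, 0.07]
force: [-0.8, 0.3, 0.5]
width: 43.6
```

```bash
python3 -c "
from h import *
to(571.5,49.7,145,117)"
```

```text
t 51.72 pos [573.1  50.8 150.1] yaw 117.3 tiltxy 0.093 -0.114 F [-0.8  0.3  0.5] tz [ 0.31  0.25 -0.02] w 43.6 j1,j6 [ 0.44 -1.66]
shares [-0.05 -0.04 -0.17] spin -0.06
```

Emit:
drive_tool([
  {"dx": -0.05, "dy": -0.04, "dz": -0.17, "spin": 0, "claw": 1},
  {"dx": -0.01, "dy": 0, "dz": 0, "spin": 0, "claw": 1},
  {"dx": -0.01, "dy": 0, "dz": 0, "spin": 0, "claw": 1},
  {"dx": 0, "dy": 0, "dz": 0, "spin": 0, "claw": 1},
  {"dx": 0, "dy": 0, "dz": 0, "spin": 0, "claw": 1},
  {"dx": 0, "dy": 0, "dz": 0, "spin": 0, "claw": 1},
  {"dx": 0, "dy": 0, "dz": 0, "spin": -1, "claw": 1},
  {"dx": 0, "dy": 0, "dz": -0.01, "spin": -1, "claw": 1},
  {"dx": 0, "dy": 0, "dz": -0.01, "spin": -1, "claw": 1},
  {"dx": 0, "dy": 0, "dz": -0.01, "spin": -1, "claw": 1},
  {"dx": 0, "dy": 0, "dz": -0.01, "spin": -1, "claw": 1},
  {"dx": 0, "dy": 0, "dz": -0.01, "spin": -1, "claw": 1},
  {"dx": 0, "dy": 0, "dz": -0.01, "spin": -1, "claw": 1},
  {"dx": 0, "dy": 0, "dz": -0.01, "spin": -0.9, "claw": 1},
  {"dx": 0, "dy": 0, "dz": 0, "spin": -0.5, "claw": 1},
  {"dx": 0, "dy": 0, "dz": 0, "spin": -0.5, "claw": 1},
])

```text
time_s: 53.05
position: [573.0, 49.8, 146.1]
tool_rot: [0.846, 0.528, -0.049, 0.054]
force: [-1.4, -1.1, -0.5]
width: 15.7
```

```bash
python3 -c "
from h import *
to(571.5,49.7,145,162.5-92)"
```

```text
t 53.05 pos [573.   49.8 146.1] yaw 64.0 tiltxy -0.026 -0.143 F [-1.4 -1.1 -0.5] tz [0.9  0.46 0.84] w 15.7 j1,j6 [ 0.43 -2.54]
shares [-0.05 -0.   -0.04] spin 1.14
```

Emit:
drive_tool([
  {"dx": 0, "dy": 0, "dz": 0, "spin": 0, "claw": 0},
  {"dx": 0, "dy": 0, "dz": 0, "spin": 0, "claw": 0},
  {"dx": 0, "dy": 0, "dz": 0, "spin": 0, "claw": 0},
  {"dx": 0, "dy": 0, "dz": 0.8, "spin": 0, "claw": 0},
  {"dx": 0, "dy": 0, "dz": 0.9, "spin": 0, "claw": 0},
  {"dx": 0, "dy": 0, "dz": 0.7, "spin": 0, "claw": 0},
  {"dx": -0.2, "dy": -0.6, "dz": 0, "spin": 1, "claw": 0},
  {"dx": -0.24, "dy": -0.72, "dz": 0, "spin": 1, "claw": 0},
  {"dx": -0.24, "dy": -0.72, "dz": 0, "spin": 1, "claw": 0},
  {"dx": -0.24, "dy": -0.72, "dz": 0, "spin": 1, "claw": 0},
  {"dx": -0.24, "dy": -0.72, "dz": 0, "spin": 1, "claw": 0},
  {"dx": -0.24, "dy": -0.72, "dz": 0, "spin": 1, "claw": 0},
  {"dx": -0.24, "dy": -0.72, "dz": 0, "spin": 1, "claw": 0},
  {"dx": -0.24, "dy": -0.72, "dz": 0, "spin": 1, "claw": 0},
  {"dx": -0.2, "dy": -0.6, "dz": 0, "spin": 0.8, "claw": 0},
  {"dx": 0, "dy": 0, "dz": 0, "spin": 0, "claw": 0},
])

```text
time_s: 54.38
position: [508.5, -141.6, 225.8]
tool_rot: [0.515, 0.854, -0.015, 0.074]
force: [-0.2, 0.1, 0.6]
width: 43.3
```

```bash
python3 -c "
from h import *
to(511.3,-141.1,145,117)"
```

```text
t 54.38 pos [ 508.5 -141.6  225.8] yaw 117.8 tiltxy 0.112 -0.102 F [-0.2  0.1  0.6] tz [0.25 0.27 0.02] w 43.3 j1,j6 [ 0.1  -1.26]
shares [ 0.09  0.02 -2.69] spin -0.15
```

Emit:
drive_tool([
  {"dx": 0.05, "dy": 0.02, "dz": -0.4, "spin": -0.15, "claw": 0},
  {"dx": 0, "dy": 0, "dz": -0.65, "spin": 0, "claw": 0},
  {"dx": 0, "dy": 0, "dz": -0.7, "spin": 0, "claw": 0},
  {"dx": 0, "dy": 0, "dz": -0.7, "spin": 0, "claw": 0},
  {"dx": -0.02, "dy": 0, "dz": -0.2, "spin": 0, "claw": 0},
  {"dx": -0.02, "dy": 0, "dz": -0.02, "spin": 0, "claw": 0},
])

```text
time_s: 54.88
position: [511.2, -140.5, 147.8]
tool_rot: [0.523, 0.848, -0.012, 0.08]
force: [0.4, 0.1, 0.6]
width: 43.5
```

```bash
python3 -c "
from h import *
to(511.3,-141.1,145,117)"
```

```text
t 54.88 pos [ 511.2 -140.5  147.8] yaw 116.6 tiltxy 0.122 -0.104 F [0.4 0.1 0.6] tz [0.23 0.22 0.03] w 43.5 j1,j6 [ 0.1  -1.34]
shares [ 0.   -0.02 -0.09] spin 0.06
```

Emit:
drive_tool([
  {"dx": -0.02, "dy": -0.02, "dz": -0.09, "spin": 0, "claw": 1},
  {"dx": -0.01, "dy": 0, "dz": 0, "spin": 0, "claw": 1},
  {"dx": -0.01, "dy": 0, "dz": 0, "spin": 0, "claw": 1},
  {"dx": 0, "dy": 0, "dz": 0, "spin": 0, "claw": 1},
  {"dx": 0, "dy": 0, "dz": 0, "spin": 0, "claw": 1},
  {"dx": 0, "dy": 0, "dz": 0, "spin": 0, "claw": 1},
  {"dx": 0, "dy": 0, "dz": 0, "spin": -1, "claw": 1},
  {"dx": 0, "dy": 0, "dz": -0.01, "spin": -1, "claw": 1},
  {"dx": 0, "dy": 0, "dz": -0.01, "spin": -1, "claw": 1},
  {"dx": 0, "dy": 0, "dz": -0.01, "spin": -1, "claw": 1},
  {"dx": 0, "dy": 0, "dz": -0.01, "spin": -1, "claw": 1},
  {"dx": 0, "dy": 0, "dz": -0.01, "spin": -1, "claw": 1},
  {"dx": 0, "dy": 0, "dz": -0.01, "spin": -1, "claw": 1},
  {"dx": 0, "dy": 0, "dz": -0.01, "spin": -0.9, "claw": 1},
  {"dx": 0, "dy": 0, "dz": 0, "spin": -0.5, "claw": 1},
  {"dx": 0, "dy": 0, "dz": 0, "spin": -0.5, "claw": 1},
])

```text
time_s: 56.22
position: [512.6, -141.1, 146.7]
tool_rot: [0.848, 0.523, -0.044, 0.071]
force: [-1.5, 0.6, -0.8]
width: 15.8
```

```bash
python3 -c "
from h import *
to(511.3,-141.1,145,162.5-92)"
```

```text
t 56.22 pos [ 512.6 -141.1  146.7] yaw 63.3 tiltxy -0.002 -0.166 F [-1.5  0.6 -0.8] tz [1.63 0.53 0.91] w 15.8 j1,j6 [ 0.13 -2.31]
shares [-0.04  0.   -0.06] spin 1.26
```

Release, retreat to the left, and check.

Emit:
drive_tool([
  {"dx": 0, "dy": 0, "dz": 0, "spin": 0, "claw": 0},
  {"dx": 0, "dy": 0, "dz": 0, "spin": 0, "claw": 0},
  {"dx": 0, "dy": 0, "dz": 0, "spin": 0, "claw": 0},
  {"dx": 0, "dy": 0, "dz": 0.8, "spin": 0, "claw": 0},
  {"dx": 0, "dy": 0, "dz": 0.9, "spin": 0, "claw": 0},
  {"dx": 0, "dy": 0, "dz": 0.9, "spin": 0.3, "claw": 0},
  {"dx": -0.3, "dy": 0.9, "dz": 0, "spin": 0.5, "claw": 0},
  {"dx": -0.2, "dy": 0.95, "dz": 0, "spin": 0.5, "claw": 0},
  {"dx": 0, "dy": 0.95, "dz": 0, "spin": 0.5, "claw": 0},
  {"dx": 0, "dy": 0.95, "dz": 0, "spin": 0.5, "claw": 0},
  {"dx": 0, "dy": 0.95, "dz": 0, "spin": 0.5, "claw": 0},
  {"dx": 0, "dy": 0.95, "dz": 0, "spin": 0.5, "claw": 0},
  {"dx": 0, "dy": 0.95, "dz": 0, "spin": 0.5, "claw": 0},
  {"dx": 0, "dy": 0.95, "dz": 0, "spin": 0.5, "claw": 0},
  {"dx": 0, "dy": 0.95, "dz": 0, "spin": 0.5, "claw": 0},
  {"dx": 0, "dy": 0.95, "dz": 0, "spin": 0.5, "claw": 0},
  {"dx": 0, "dy": 0.95, "dz": 0, "spin": 0.5, "claw": 0},
])

```text
time_s: 57.63
position: [495.7, 179.2, 234.6]
tool_rot: [0.655, 0.751, -0.014, 0.083]
force: [1.2, -0.4, 0.1]
width: 43.7
```

```bash
python3 bars.py; python3 -c "
from h import *
crop('top',295,150,435,270,'t11.png',4);crop('side',215,110,375,220,'s11.png',3)
a=cv2.imread('pics/t11.png');b=cv2.imread('pics/s11.png')
b=cv2.resize(b,None,fx=.9,fy=.9);b=b[:,:800-560] if 0 else b
w=max(a.shape[1],b.shape[1]);p=lambda x:cv2.copyMakeBorder(x,0,0,0,w-x.shape[1],0)
c=np.vstack([p(a),p(b)]);cv2.imwrite('pics/b11.png',cv2.resize(c,None,fx=600/len(c),fy=600/len(c)))"
```

```text
t 57.63 pos [495.7 179.2 234.6] yaw 97.9 tiltxy 0.106 -0.13 F [ 1.2 -0.4  0.1] tz [0.26 0.08 0.03] w 43.7 j1,j6 [ 0.75 -2.28]
a [(-72, 66), (-72, 64), (-72, 68)]
b [(-52, 162), (-52, 158), (-52, 160)]
c [(-52, 68), (-51, 66), (-51, 70)]
d [(-70, 158), (-70, 160), (-69, 162)]
```

View pics/b11.png

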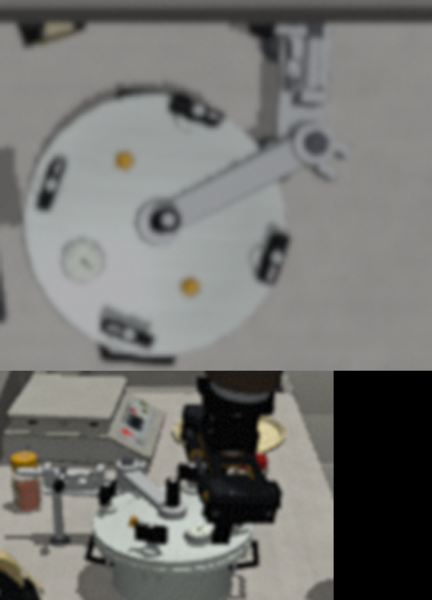

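```bash
python3 -c "
from rig import *
print(sign_off())"
```

```text
the job is handed in; nothing more can be done
None
```

The job is done and handed in at about 58 s of the 210 s allowed; no verdict was reported.

- **Jars:** There were two amber jars, and both were standing upright on the rack in the pot with the lid still parked and bolted. I did not look at them again after the lid closed. The salt shaker and the blue look-alike were never touched, though I took no last picture of them.
- **Bolt:** I lifted the handle, drew the bolt about 32 mm and lowered the handle towards the second notch before letting go. The picture taken just after showed its grip about 30 mm from home. It looked the same in the last picture.
- **Lid:** It is against its stop; the last push met about 15 N. The grip slipped out of the fingers once on the way over, so I regripped it and finished the swing.
- **Knobs:** I tightened them crosswise in both rounds. The first round turned each about 0.8 rad. The second ended with 0.85 to 0.97 N m of resistance at every knob, which I took as the stop. In the last top picture the bars had turned about 92 to 96° from the start against about 92° expected, which is within my measuring error of a few degrees.

The tool tilted slowly away from vertical during the run, to about 0.17 rad by the end. The grips still held and the forces I read stayed low.

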